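# Lock the specimen carrier into the dryer and load it

## Task

Swing the dryer's hasp up and fold it well back, then hang the round specimen carrier in the bayonet collar and twist it clockwise until its lugs drop into the locking notches. Then stand every mounted specimen upright in a nest of its own on the locked carrier, polished face up as it is now, and finally swing the hasp over until it rests in its catch. Leave everything else on the bench where it is.

Things in the scene. Friction and masses are not known exactly. Their poses are not given: they have to be found in the camera images.
- dryer: White bench-top specimen dryer, fixed: box 200 x 236 mm, flat top 60 mm above the bench, with an aluminium bayonet collar ring on it (inner radius 69, outer 87 mm, top 87 mm above the bench). Origin: centre of its underside; z up. Angles about its z axis count from its own x axis, anticlockwise seen from above.
- collar (a point): Centre of the bayonet collar, 69 mm above the dryer's underside: the carrier's origin lies here when it is locked. Axes as the dryer's. The ring's 4 mm roof is open only at the two entry slots; all else of the ring is roofed or solid. The carrier hangs by its lugs; four rubber pads inside the ring keep it from tipping once it is locked.
- entry_slot (a point): Middle of one entry slot, at the collar's top, 78 mm from its axis at +45 degrees; the other is across, at -135. Each is 22 degrees wide (about 28 mm). Below it is a ledge, top 74 mm above the bench and 9 mm under the roof, on which a lug first hangs; it runs clockwise to the notch. A solid stop bars the anticlockwise way.
- lock_notch (a point): Floor of one locking notch, 69 mm above the bench (5 mm below the ledge), 78 mm from the axis at 0 degrees; the other is across, at 180. about 20 mm wide, under the roof, a solid stop just beyond. So the carrier goes in with its lugs at +45 and -135 degrees, is twisted 45 degrees clockwise and, let go, drops 5 mm.
- carrier: Loose aluminium disc, 66 mm radius, 6 mm thick, about 0.3 kg, with a lug along its +x and -x (12 mm wide, 6 mm thick, level with the disc, out to 80 mm from the centre). Origin: centre of its underside; z up. Alike after half a turn. On it stand a handle and four nests, each of four steel pins (5 mm thick, top at z = 13 mm) 20.3 mm from the nest's centre in +x, -x, +y, -y.
- handle_top (a point): Centre of the top of the carrier's black flat handle, 46 mm above the carrier's underside. The handle is 40 mm long along the carrier's x (the lugs' line), 12 mm wide along y, and rises from the disc's top (z = 6 mm).
- hasp (a joint): Angle of the hasp, a steel bar 12 mm wide, 8 mm thick, 206 mm long, hinged on the dryer's +y side: 0 = level across the collar just above the carrier's handle, its end in the catch; grows as it swings up and back; 1.57 = upright, 2.75 = its stop, folded well back. Starts shut or ajar. The hinge is stiff (about 0.09 N m): the hasp stays wherever it is left.
- hasp_hinge (a point): The hasp's hinge, 94 mm from the dryer's centre towards its +y and 125 mm above its underside, between two posts; the axis is along the dryer's x. At angle q the bar runs from here along -cos(q) in the dryer's y and +sin(q) in z.
- hasp_grip (a point): Point on the hasp for gripping, 165 mm from the hinge, 41 mm from the bar's end; 12 mm wide there along the dryer's x.
- catch (a point): The catch: a forked post on the dryer's -y side, 106 mm from its centre; the bar's underside lies 3 mm above the fork's floor (118 mm above the bench), between two 8 mm prongs 20 mm apart that reach 134 mm above the bench.
- nest1 (a point): Floor centre of the carrier's nest at its +x, +y corner (30.4 mm in each), on the disc's top, 6 mm above the carrier's underside.
- nest2 (a point): Floor centre of the carrier's nest at its -x, +y corner (30.4 mm in each), on the disc's top, 6 mm above the carrier's underside.
- nest3 (a point): Floor centre of the carrier's nest at its -x, -y corner (30.4 mm in each), on the disc's top, 6 mm above the carrier's underside.
- nest4 (a point): Floor centre of the carrier's nest at its +x, -y corner (30.4 mm in each), on the disc's top, 6 mm above the carrier's underside.
- mount1: A mounted specimen: black resin disc 30 mm across and 22 mm high with a small piece of bright metal in its top face, 35 g, loose. Origin: centre of its underside, z up. Four such may be there, or fewer.
- mount2: A mounted specimen: black resin disc 30 mm across and 22 mm high with a small piece of bright metal in its top face, 35 g, loose. Origin: centre of its underside, z up. Four such may be there, or fewer.
- mount3: A mounted specimen: black resin disc 30 mm across and 22 mm high with a small piece of bright metal in its top face, 35 g, loose. Origin: centre of its underside, z up. Four such may be there, or fewer.
- mount4: A mounted specimen: black resin disc 30 mm across and 22 mm high with a small piece of bright metal in its top face, 35 g, loose. Origin: centre of its underside, z up. Four such may be there, or fewer.
- jar: Bystander to be left alone: white lidded jar, 36 mm across, 55 mm high, among the specimens; origin at its underside.
- bottle: Bystander to be left alone: clear bottle, 52 mm across, 105 mm high; origin at its underside.
- screwdriver: Bystander to be left alone: screwdriver, 160 mm long, lying; origin at its underside.
- loupe: Bystander to be left alone: black loupe, 56 mm across, 30 mm high; origin at its underside.
- test_block: Bystander to be left alone: round steel test block, 62 mm across, 12 mm high; origin at its underside.
- micrometer: Bystander to be left alone: micrometer head, 110 mm long, lying; origin at its underside.

How it is judged:
On the way, in this order (a step that is already met when the one before it is completed fails the run):
1. the hasp is folded back past upright (value of joint hasp above 1.8 rad), for 0.2 s.
2. the carrier hangs in the collar, twisted so that both lugs lie down in the locking notches (z of carrier in the frame of collar between -0.003 and 0.0022 m and horizontal distance between carrier and collar below 0.008 m and angle between the x axis of carrier and the x axis of dryer, either way round below 0.12 rad and angle between carrier's own z axis and vertical below 0.03 rad), for 0.2 s.
3. every mounted specimen stands upright in a nest of the locked carrier (all of step 2 and ((horizontal distance between mount1 and nest1 below 0.006 m and z of mount1 in the frame of nest1 between -0.003 and 0.003 m) or (horizontal distance between mount1 and nest2 below 0.006 m and z of mount1 in the frame of nest2 between -0.003 and 0.003 m) or (horizontal distance between mount1 and nest3 below 0.006 m and z of mount1 in the frame of nest3 between -0.003 and 0.003 m) or (horizontal distance between mount1 and nest4 below 0.006 m and z of mount1 in the frame of nest4 between -0.003 and 0.003 m)) and angle between each of mount1, mount2, mount3, mount4's own z axis and vertical below 0.12 rad and ((horizontal distance between mount2 and nest1 below 0.006 m and z of mount2 in the frame of nest1 between -0.003 and 0.003 m) or (horizontal distance between mount2 and nest2 below 0.006 m and z of mount2 in the frame of nest2 between -0.003 and 0.003 m) or (horizontal distance between mount2 and nest3 below 0.006 m and z of mount2 in the frame of nest3 between -0.003 and 0.003 m) or (horizontal distance between mount2 and nest4 below 0.006 m and z of mount2 in the frame of nest4 between -0.003 and 0.003 m)) and ((horizontal distance between mount3 and nest1 below 0.006 m and z of mount3 in the frame of nest1 between -0.003 and 0.003 m) or (horizontal distance between mount3 and nest2 below 0.006 m and z of mount3 in the frame of nest2 between -0.003 and 0.003 m) or (horizontal distance between mount3 and nest3 below 0.006 m and z of mount3 in the frame of nest3 between -0.003 and 0.003 m) or (horizontal distance between mount3 and nest4 below 0.006 m and z of mount3 in the frame of nest4 between -0.003 and 0.003 m)) and ((horizontal distance between mount4 and nest1 below 0.006 m and z of mount4 in the frame of nest1 between -0.003 and 0.003 m) or (horizontal distance between mount4 and nest2 below 0.006 m and z of mount4 in the frame of nest2 between -0.003 and 0.003 m) or (horizontal distance between mount4 and nest3 below 0.006 m and z of mount4 in the frame of nest3 between -0.003 and 0.003 m) or (horizontal distance between mount4 and nest4 below 0.006 m and z of mount4 in the frame of nest4 between -0.003 and 0.003 m))), for 0.2 s.
4. the hasp is swung shut and rests in its catch (all of step 3 and value of joint hasp below 0.05 rad), for 0.2 s.
At the end, for the whole second after the job is handed in: Carrier within 8 mm of the collar axis, at most 2.2 mm above its locked height, lugs within 0.12 rad of the notches; every specimen upright (0.12 rad), within 6 mm of a nest's centre and 3 mm of its floor; hasp below 0.05 rad; all at rest (all of step 4 and velocity of joint hasp between -0.1 and 0.1 rad/s and linear speed of each of mount1, mount2, mount3, mount4, carrier below 0.02 m/s); the robot touches nothing.
It fails at once if another loose thing on the bench was moved more than 40 mm (distance of any of jar, bottle, screwdriver, loupe, test_block, micrometer from where it was at the start of the episode above 0.04 m).
Of mount1, mount2, mount3, mount4 only 3 to 4 are there at a start; the rules pass over those that are not, and their reading is None.
At some moment in a run one of mount1, mount2, mount3, mount4, carrier may be knocked a few centimetres aside while the robot is not near it.
Once in a run the grip may slacken for a moment while it holds something.
It also fails if it takes over 210 s, if anything falls off the work surface, if the arm or the gripper's body presses on something with over 40 N, if the wrist force passes 120 N, or if a joint passes its speed limit or range.

## Robot

A 7-joint arm with a two-finger parallel gripper is mounted at the origin on the work surface. World frame = base frame: x ahead of the robot, y to its left, z up, the work surface at z = 0. Lengths are in m, angles in rad, forces in N, time in s.
With the tool pointing down it reaches from about 0.425 to 0.95 m from the base axis. Payload 4.7 kg.
Tool frame: the origin (TCP) lies midway between the tips of the shut fingers; the grasp point (between the pads) lies 19 mm behind it; z points along the fingers, y is the line along which they close (so a half turn about z gives the same grasp; the last joint's range is limited). The gripper opens to 85 mm and grips with 20 to 120 N. Pads are 22 mm wide; open, the fingers measure 114 mm over their backs; the gripper's body (76 mm by 85 mm) begins 54 mm behind the grasp point. The pads swing forward as they close: fully open they stand 13 mm farther back than shut.
Start: joints at [-1.22, 0.469, -0.049, 1.532, 0.024, 1.141, -0.082], TCP at [0.25, 0.627, 0.231] pointing down, gripper open.
Joint ranges: [-2.59, 2.59], [-0.33, 1.99], [-1.39, 1.29], [0.1, 2.45], [-1.04, 4.18], [0.21, 1.99], [-2.66, 2.66]. Speed limits (rad/s): [2.57, 2.57, 3.14, 3.14, 3.14, 3.14, 3.14].

## Interface

Orientations are given as a unit quaternion [w, x, y, z].
In Python, from station import robot gives the robot as it stands.
- The arm moves only by the shell command python3 steer.py 'ROWS' [FORCE]. ROWS is 1 to 20 rows, parted by semicolons, with the numbers parted by commas; each row has 7 numbers: a rotation vector rx, ry, rz in units of 0.25 rad, then dx, dy, dz in mm, then the finger opening in m; each row is the pose to reach, as a shift and turn from the pose commanded when the command began, along the tool's axes at that moment; what a row does not reach only later rows make up. A row lasts 1/12 s, in which the tool goes at most 0.0417 m and 0.125 rad, less where a joint would pass 70% of its speed; a pose out of reach is approached as far as the arm can. The fingers move at their own pace and stop on an object; FORCE is the grip in N (left out, the last holds). Time passes only in rows, so rows that do not move let the fingers close. It prints the time, the measured TCP pose, the force, the opening and the grip force at its end. Input that does not fit is refused with a message, and nothing moves.
- robot.get_obs(): the state, without advancing time (a new reading comes with each control period).
- robot.read_camera(name): name is "scene" or "top" or "wrist"; returns (picture, depth): 384x512x3 uint8, blue, green, red; 384x512 float32, m along the optical axis (not along the pixel's ray), 0 where there is no reading.
- robot.camera_info(name): a dict with "vertical_fov" (degrees; the focal length in pixels is half the picture's height over the tangent of half this angle, whatever the lens; pixels are square), "cx", "cy" (the principal point, pixels), "T" (4x4, takes a point from camera to world coordinates); the wrist camera has in their place "hand_eye" (4x4, takes a point from camera to tool coordinates, whose origin is the TCP and whose axes are the flange's). Camera axes: x right, y down, z forward; pixel columns grow to the right and rows downward; lengths in m; the calibration is good to about 2 mm. A picture is of the moment at which its call begins: read the wrist's pose just before it. camera_info takes no time and is no camera call.
- robot.sign_off(): hands the job in; it is judged then, once.
The state is a dict: "time": time; "joint_positions": joint angles; "qvel": joint speeds; "effort": joint torques, N m; "tool_pos": TCP position; "orientation": TCP orientation; "ft_force": force on the tool from outside, world axes, zero at the start; "moment": the same for the moment, N m; "opening": finger opening in m; "gripper_force": force on a finger pad.
Only numpy, scipy, OpenCV 4.12 (cv2) and the standard library are available. Lean on these libraries where they do the work, as an engineer would, in place of code of your own. Each camera call takes 0.05 s, during which the arm holds its last target. There are 200 camera calls.

## Working session

There is one attempt and no reset: what is moved stays moved. The work goes in short steps, Python scripts to look and compute and a shell command to move; the robot and the scene stay as the last step left them, time stands still between calls to the robot, and variables do not carry over. Pictures are saved under pics/ and viewed, at most 16 in all, crops included, and the job is handed in when it is done.

```bash
ls; mkdir -p pics; python3 - <<'E'
from station import robot
import cv2,numpy as np
o=robot.get_obs(); print(o['time'],o['tool_pos'],o['orientation'],o['opening'])
for n in ['top','scene']:
    p,d=robot.read_camera(n); cv2.imwrite(f'pics/{n}0.png',p); np.save(f'{n}0.npy',d)
    i=robot.camera_info(n); print(n,i)
print(robot.camera_info('wrist'))
E
```

```text
pics
station.py
steer.py
0.0 [0.25001806 0.62633972 0.23022185] [-1.50093582e-04  1.88742588e-01  9.82026067e-01 -1.00882741e-03] 0.08522956496309655
top {'vertical_fov': 47.196288695494204, 'cx': 253.92644928864462, 'cy': 201.96985395343816, 'T': array([[-0.01879052, -0.99791651,  0.06172159,  0.52592839],
       [-0.99974615,  0.01798566, -0.01357007, -0.0148142 ],
       [ 0.01243169, -0.06196091, -0.99800115,  1.42656246],
       [ 0.        ,  0.        ,  0.        ,  1.        ]])}
scene {'vertical_fov': 48.196229233972666, 'cx': 257.1282155119147, 'cy': 190.35511012474072, 'T': array([[ 0.84349334,  0.39196383, -0.36726466,  1.0700932 ],
       [ 0.53700703, -0.63055742,  0.56037559, -0.72388313],
       [-0.0119345 , -0.66989678, -0.74235832,  1.02109067],
       [ 0.        ,  0.        ,  0.        ,  1.        ]])}
{'vertical_fov': 70.84208826755211, 'cx': 253.34246002450936, 'cy': 189.36705170345533, 'hand_eye': array([[-3.37712606e-05, -9.46552642e-01, -3.22549368e-01,
         8.25494215e-02],
       [ 9.99999974e-01, -1.04970295e-04,  2.03344532e-04,
        -3.70171716e-04],
       [-2.26334407e-04, -3.22549352e-01,  9.46552621e-01,
        -1.42533711e-01],
       [ 0.00000000e+00,  0.00000000e+00,  0.00000000e+00,
         1.00000000e+00]])}
```

View pics/top0.png

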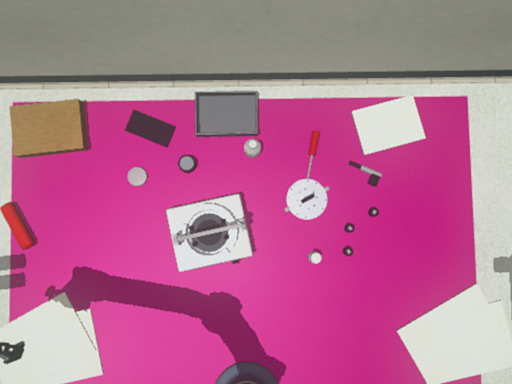

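View pics/scene0.png

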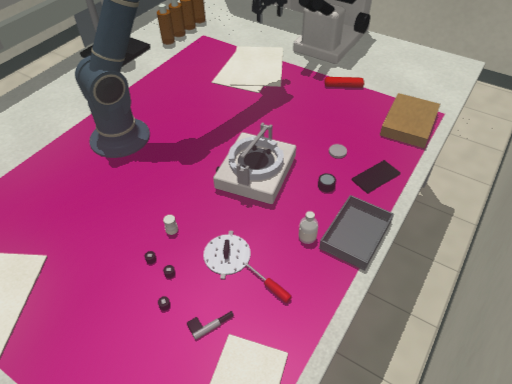

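Top view: the dryer is at about (209,232) with its bar from (180,238) to (243,224), and the carrier is at (306,199). Three mounts are at (374,212), (349,228) and (348,251), and the jar is at (316,257). Next I'll get magnified crops and 3D points.

```bash
cat > h.py <<'E'
from station import robot
import cv2,numpy as np
from scipy.spatial.transform import Rotation as R
def quat(q): return R.from_quat([q[1],q[2],q[3],q[0]])
def cam(n):
    i=robot.camera_info(n); f=192/np.tan(np.radians(i['vertical_fov'])/2)
    if n=='wrist':
        o=robot.get_obs(); M=np.eye(4); M[:3,:3]=quat(o['orientation']).as_matrix(); M[:3,3]=o['tool_pos']; T=M@i['hand_eye']
    else: T=i['T']
    return f,i['cx'],i['cy'],T
def shot(n,name):
    c=cam(n); p,d=robot.read_camera(n); cv2.imwrite(f'pics/{name}.png',p); np.savez(name+'.npz',p=p,d=d,f=c[0],cx=c[1],cy=c[2],T=c[3]); return p,d,c
def load(name):
    z=np.load(name+'.npz'); return z['p'],z['d'],(float(z['f']),float(z['cx']),float(z['cy']),z['T'])
def cloud(d,c):
    f,cx,cy,T=c; v,u=np.mgrid[:384,:512]; P=np.stack([(u-cx)/f*d,(v-cy)/f*d,d],-1); return P@T[:3,:3].T+T[:3,3]
def onplane(px,z,c):
    f,cx,cy,T=c; px=np.atleast_2d(px).astype(float); r=np.c_[(px[:,0]-cx)/f,(px[:,1]-cy)/f,np.ones(len(px))]@T[:3,:3].T
    return T[:3,3]+r*((z-T[2,3])/r[:,2])[:,None]
def proj(X,c):
    f,cx,cy,T=c; q=(np.atleast_2d(X)-T[:3,3])@T[:3,:3]; return np.c_[q[:,0]/q[:,2]*f+cx,q[:,1]/q[:,2]*f+cy]
def tri(a,ca,b,cb):
    A=[];B=[]
    for p,c in((a,ca),(b,cb)):
        f,cx,cy,T=c; r=T[:3,:3]@np.array([(p[0]-cx)/f,(p[1]-cy)/f,1]); r/=np.linalg.norm(r); N=np.eye(3)-np.outer(r,r); A.append(N);B.append(N@T[:3,3])
    return np.linalg.solve(sum(A),sum(B))
def rows_to(pos,Rm=None):
    "shift in tool axes (and rotvec) from present pose"
    o=robot.get_obs(); q=quat(o['orientation']); d=q.inv().apply(np.array(pos)-o['tool_pos']); rv=(q.inv()*R.from_matrix(Rm)).as_rotvec() if Rm is not None else None
    return np.round(d,4),None if rv is None else np.round(rv,4)
E
python3 - <<'E'
from h import *
p=cv2.imread('pics/top0.png'); s=cv2.imread('pics/scene0.png')
a=cv2.resize(p[180:285,155:265],None,fx=3.6,fy=3.6,interpolation=cv2.INTER_CUBIC)
b=cv2.resize(s[115:210,205:305],None,fx=4,fy=4,interpolation=cv2.INTER_CUBIC)
H=max(a.shape[0],b.shape[0]); 
a=cv2.copyMakeBorder(a,0,H-a.shape[0],0,0,0);b=cv2.copyMakeBorder(b,0,H-b.shape[0],0,0,0)
cv2.imwrite('pics/c0.png',np.hstack([a,b])); 
P=cloud(np.load('top0.npy'),cam('top')); Q=cloud(np.load('scene0.npy'),cam('scene'))
for u,v in [(180,238),(195,235),(209,231),(225,228),(240,224),(306,199),(374,212),(349,228),(348,251),(316,257),(290,270)]: print(u,v,P[v,u].round(3))
E
```

```text
180 238 [0.504 0.185 0.137]
195 235 [0.512 0.141 0.144]
209 231 [0.523 0.099 0.153]
225 228 [0.531 0.052 0.162]
240 224 [0.541 0.009 0.174]
306 199 [ 0.618 -0.198  0.045]
374 212 [ 0.574 -0.418  0.025]
349 228 [ 0.524 -0.336  0.025]
348 251 [ 0.451 -0.332  0.017]
316 257 [ 0.436 -0.223  0.056]
290 270 [ 0.392 -0.147 -0.003]
```

View pics/c0.png

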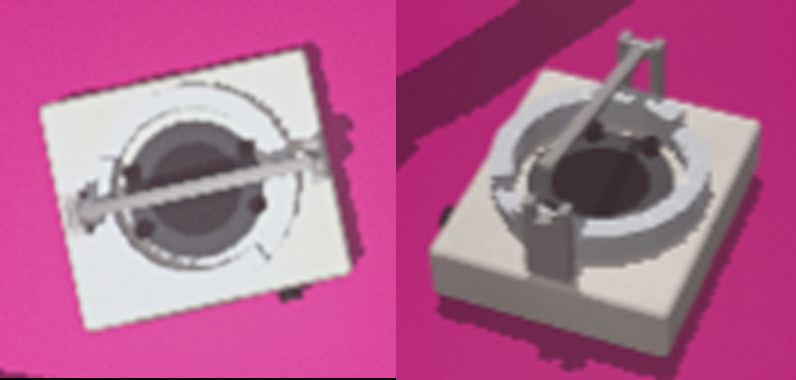

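The bar is hinged at its +y world end, about (0.504, 0.185), and stands about 0.2 rad ajar. Dryer yaw is about 0.2. I'll move above the dryer for an accurate wrist view.

The manual's scale: shifts go in mm and turns go in units of 0.25 rad. Converting my numbers, -0.47 m is -470, -0.12 m is -120, 0.98 rad is 3.92.

```bash
python3 steer.py '0,0,3.92,-470,-420,-120,0.05;0,0,3.92,-470,-420,-120,0.05;0,0,3.92,-470,-420,-120,0.05;0,0,3.92,-470,-420,-120,0.05;0,0,3.92,-470,-420,-120,0.05;0,0,3.92,-470,-420,-120,0.05;0,0,3.92,-470,-420,-120,0.05;0,0,3.92,-470,-420,-120,0.05;0,0,3.92,-470,-420,-120,0.05;0,0,3.92,-470,-420,-120,0.05;0,0,3.92,-470,-420,-120,0.05;0,0,3.92,-470,-420,-120,0.05;0,0,3.92,-470,-420,-120,0.05;0,0,3.92,-470,-420,-120,0.05;0,0,3.92,-470,-420,-120,0.05;0,0,3.92,-470,-420,-120,0.05;0,0,3.92,-470,-420,-120,0.05;0,0,3.92,-470,-420,-120,0.05;0,0,3.92,-470,-420,-120,0.05'
python3 - <<'E'
from h import *
p,d,c=shot('wrist','w1'); P=cloud(d,c)
o=robot.get_obs(); print(o['tool_pos'],o['joint_positions'])
E
```

```text
time: 1.68
tool_pos: [0.5303, 0.0641, 0.3506]
orientation: [-0.001, 0.628, 0.778, -0.0]
ft_force: [0.1, 0.3, -0.4]
opening: 0.05
gripper_force: 0.0
[0.53023732 0.06446572 0.35060215] [-0.60991664  0.15099174  0.4743693   1.71925548 -0.07233483  1.28997179
  0.09401178]
```

View pics/w1.png

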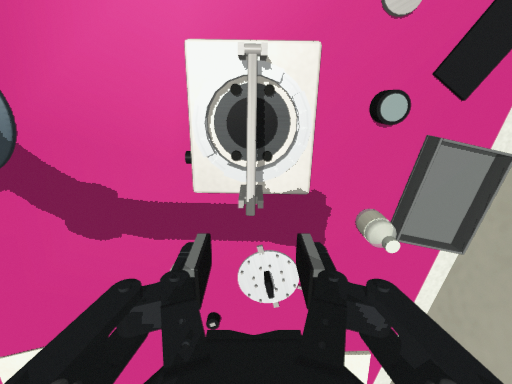

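Wrist view: dryer top corners at about (186,40), (321,41), (308,192) and (193,192), the bar from (252,48) to (250,205), and the collar centred near (252,122). I'll fit these from depth.

```bash
cat > dry.py <<'E'
from h import *
from scipy.optimize import least_squares
def dryer(name,reg=None):
    p,d,c=load(name); P=cloud(d,c); z=P[...,2]; near=(d>0)&(np.hypot(P[...,0]-.525,P[...,1]-.1)<.17)
    m=(near&(z>.045)&(z<.072)&(p.min(-1)>120)); rect=cv2.minAreaRect((P[m][:,:2]*1000).astype(np.float32)); print('top',rect,'z',np.median(z[m]))
    r=near&(z>.08)&(z<.094)&(p.min(-1)>100); X=P[r]
    # ring: dist must lie between 69 and 87
    f=lambda t:np.maximum(0,np.abs(np.hypot(X[:,0]-t[0],X[:,1]-t[1])-.078)-.0085)
    s=least_squares(f,[rect[0][0]/1000,rect[0][1]/1000],loss='soft_l1',f_scale=.002); print('ring',s.x,'z',np.median(X[:,2]),len(X))
    b=near&(z>.122); B=P[b]; mu=B.mean(0); v=np.linalg.svd(B-mu)[2][0]; v*=np.sign(v[1]); t=(B-mu)@v; print('bar mean',mu,'dir',v,'ends',mu+v*t.min(),mu+v*t.max(),'yaw',np.arctan2(-v[0],v[1]),'q',np.arctan2(-v[2],np.hypot(*v[:2])))
if __name__=='__main__':
    dryer('w1')
E
python3 dry.py
python3 - <<'E'
from h import *
p,d,c=load('w1');tp=cv2.imread('pics/top0.png');ct=cam('top')
# corners of dryer top triangulated w/ wrist vs plane
print(onplane([[186,40],[321,41],[308,192],[193,192]],.06,c).round(4))
P=cloud(d,c)
for v in range(50,215,15): print(v,P[v,252].round(4))
# top camera ring etc
np.savez('t0.npz',p=tp,d=np.load('top0.npy'),f=ct[0],cx=ct[1],cy=ct[2],T=ct[3])
from dry import dryer; dryer('t0')
E
```

```text
top ((517.9676513671875, 107.76603698730469), (199.23605346679688, 233.93841552734375), 11.498361587524414) z 0.05989924043090461
ring [0.51840999 0.10685215] z 0.0869591207744077 3601
[[ 0.4024  0.2005  0.06  ]
 [ 0.591   0.2399  0.06  ]
 [ 0.6357  0.0158  0.06  ]
 [ 0.4446 -0.0256  0.06  ]]
50 [0.4998 0.1972 0.1325]
65 [0.5033 0.1811 0.1332]
80 [0.5069 0.1643 0.1364]
95 [0.5106 0.1473 0.1399]
110 [0.5143 0.1301 0.1439]
125 [0.5181 0.1127 0.1481]
140 [0.5219 0.0952 0.1534]
155 [0.5257 0.0773 0.1567]
170 [0.5296 0.0594 0.1614]
185 [0.5335 0.0414 0.166 ]
200 [0.5375 0.0226 0.1692]
top ((519.2091674804688, 109.5582275390625), (200.0740966796875, 236.16697692871094), 11.363068580627441) z 0.059849447279713086
ring [0.52085818 0.10964037] z 0.08688507340055973 799
bar mean [0.52076206 0.10957223 0.14805678] dir [-0.19483103  0.96811442 -0.15746533] ends [0.54197485 0.00416602 0.16520126] [0.50062734 0.20962157 0.13178359] yaw 0.198595212975888 q 0.15812343893405995Traceback (most recent call last):
  File "dry.py", line 12, in <module>
    dryer('w1')
    ~~~~~^^^^^^
  File "dry.py", line 10, in dryer
    b=near&(z>.122); B=P[b]; mu=B.mean(0); v=np.linalg.svd(B-mu)[2][0]; v*=np.sign(v[1]); t=(B-mu)@v; print('bar mean',mu,'dir',v,'ends',mu+v*t.min(),mu+v*t.max(),'yaw',np.arctan2(-v[0],v[1]),'q',np.arctan2(-v[2],np.hypot(*v[:2])))
                                             ~~~~~~~~~~~~~^^^^^^
    u, s, vh = gufunc(a, signature=signature)
               ~~~~~~^^^^^^^^^^^^^^^^^^^^^^^^
numpy._core._exceptions._ArrayMemoryError: Unable to allocate 10.0 GiB for an array with shape (36715, 36715) and data type float64
```

```bash
python3 steer.py '0,0,0,-23,-2,100,0.05;0,0,0,-23,-2,100,0.05;0,0,0,-23,-2,100,0.05;0,0,0,-23,-2,208,0.05;0,0,0,-23,-2,208,0.05;0,0,0,-23,-2,208,0.05;0,0,0,-23,-2,208,0.05;0,0,0,-23,-2,208,0.0;0,0,0,-23,-2,208,0.0;0,0,0,-23,-2,208,0.0;0,0,0,-23,-2,208,0.0;0,0,0,-23,-2,208,0.0;0,0,0,-23,-2,208,0.0' 20
```

```text
time: 2.82
tool_pos: [0.5317, 0.0395, 0.1442]
orientation: [-0.002, 0.629, 0.777, -0.001]
ft_force: [-5.3, -0.6, -0.2]
opening: 0.0112
gripper_force: 24.4
```

In the tool's units: 0.0035 m is 3.5, 0.2825 m is 282.5.

```bash
python3 steer.py '0,0,0,7,0,-23,0;0,0,0,18,0,-45.5,0;0,0,0,32,0,-67,0;0,0,0,48,1,-85.5,0;0,0,0,68,1,-101.5,0;0,0,0,90.5,1,-114,0;0,0,0,114,1.5,-122.5,0;0,0,0,139,1.5,-127.5,0;0,0,0,163.5,2,-128.5,0;0,0,0,188,2,-125.5,0;0,0,0,211.5,2.5,-120,0;0,0,0,233.5,3,-110.5,0;0,0,0,253.5,3,-99,0;0,0,0,270,3.5,-86.5,0;0,0,0,282.5,3.5,-75,0;0,0,0,282.5,3.5,-75,0;0,0,0,282.5,3.5,-75,0'
```

```text
time: 4.23
tool_pos: [0.475, 0.3207, 0.2201]
orientation: [-0.003, 0.627, 0.779, 0.001]
ft_force: [-8.9, 2.9, 4.4]
opening: 0.0118
gripper_force: 30.6
```

```bash
python3 steer.py '0,0,0,0,0,0,0.05;0,0,0,0,0,0,0.05;0,0,0,0,0,0,0.05;0,0,0,0,0,-100,0.06;0,0,0,0,0,-100,0.06;0,0,0,0,0,-140,0.06;0,0,0,0,0,-140,0.06;0,0,0,0,0,-140,0.06'
python3 - <<'E'
from h import *
p,d,c=shot('top','t1')
g=cv2.resize(p[150:300,130:400],None,fx=2.9,fy=2.9,interpolation=cv2.INTER_CUBIC); cv2.imwrite('pics/c1.png',g)
print(rows_to([.61,-.11,.33]))
E
```

```text
time: 4.9
tool_pos: [0.4808, 0.317, 0.3645]
orientation: [0.001, 0.629, 0.777, 0.006]
ft_force: [0.3, 0.3, 0.3]
opening: 0.0602
gripper_force: 0.0
(array([-0.4444,  0.0386,  0.0303]), None)
```

View pics/c1.png

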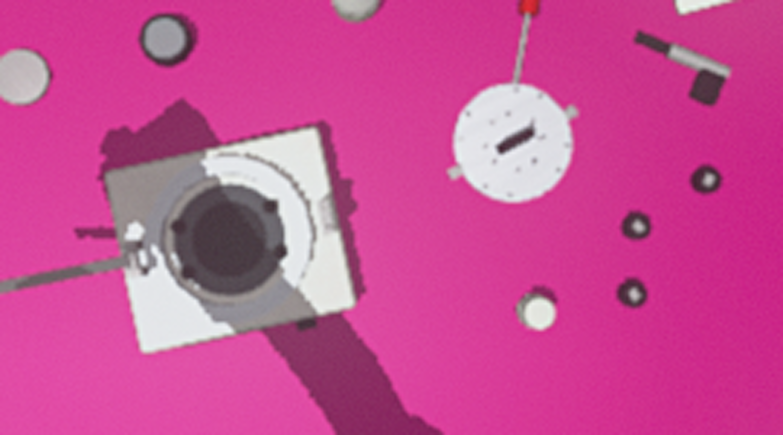

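The hasp is folded well back. The carrier's lugs point at about −63°. I'll move in for a close wrist view of the carrier.

```bash
python3 steer.py '0,0,0,-200,10,0,0.06;0,0,0,-200,10,0,0.06;0,0,0,-200,10,0,0.06;0,0,0,-200,10,0,0.06;0,0,0,-200,10,0,0.06;0,0,-1.04,-592,24.5,64.5,0.06;0,0,-1.04,-592,24.5,64.5,0.06;0,0,-1.04,-592,24.5,64.5,0.06;0,0,-1.04,-592,24.5,64.5,0.06;0,0,-1.04,-592,24.5,64.5,0.06;0,0,-1.04,-592,24.5,64.5,0.06;0,0,-1.04,-592,24.5,64.5,0.06;0,0,-1.04,-592,24.5,64.5,0.06;0,0,-1.04,-592,24.5,64.5,0.06;0,0,-1.04,-592,24.5,64.5,0.06;0,0,-1.04,-592,24.5,64.5,0.06;0,0,-1.04,-592,24.5,64.5,0.06'
python3 - <<'E'
from h import *
p,d,c=shot('wrist','w2'); print(robot.get_obs()['joint_positions'].round(2) if hasattr(robot.get_obs()['joint_positions'],'round') else 0)
P=cloud(d,c); z=P[...,2]
m=(z>.03)&(z<.06)&(p.max(-1)<90)&(np.hypot(P[...,0]-.62,P[...,1]+.2)<.06)
X=P[m]; print(len(X),np.median(X[:,2]))
r=cv2.minAreaRect((X[:,:2]*1000).astype(np.float32)); print('handle',r)
m=(z>.002)&(z<.012)&(np.hypot(P[...,0]-.62,P[...,1]+.2)<.1)&(p[...,1]>110); X=P[m]; print(len(X),np.median(X[:,2])); 
(cx,cy),rr=cv2.minEnclosingCircle((X[np.hypot(X[:,0]-.619,X[:,1]+.198)<.07][:,:2]*1000).astype(np.float32)); print(cx,cy,rr,X[:,:2].mean(0))
E
```

```text
time: 6.37
tool_pos: [0.6243, -0.2597, 0.2913]
orientation: [-0.002, 0.525, 0.851, -0.001]
ft_force: [0.2, 0.3, -0.6]
opening: 0.0597
gripper_force: 0.0
[-0.07  0.47  0.6   1.48 -0.27  1.28  1.03]
235 0.045881459143386316
handle ((620.49951171875, -205.76272583007812), (11.503334999084473, 38.3093376159668), 25.843196868896484)
5620 0.006013402332580381
619.0093994140625 -197.99868774414062 69.98814392089844 [ 0.6196186  -0.20342139]
```

View pics/w2.png

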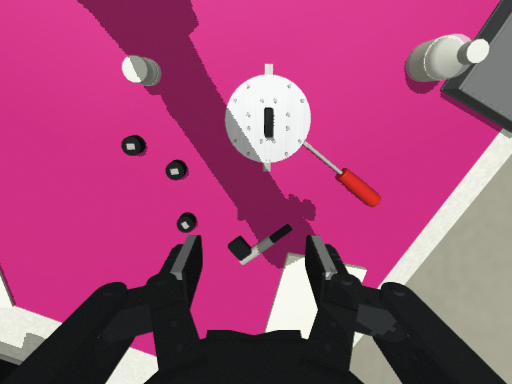

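The wrist picture shows the carrier disc at about (268,118), lugs at (268,68) and (267,167), the handle at (268,122) and mounts at (134,145), (177,170) and (187,222). I'll refine each of them.

```bash
cat > car.py <<'E'
from h import *
def handle(name,z0,guess):
    "black handle top at height z0 near guess"
    p,d,c=load(name); P=cloud(d,c); m=(abs(P[...,2]-z0)<.006)&(p.max(-1)<110)&(np.hypot(P[...,0]-guess[0],P[...,1]-guess[1])<.05)
    n,l,s,_=cv2.connectedComponentsWithStats(m.astype(np.uint8)); k=1+np.argmax(s[1:,4]); v,u=np.nonzero(l==k)
    X=onplane(np.c_[u,v],z0,c)[:,:2]; r=cv2.minAreaRect((X*1000).astype(np.float32)); w,h=r[1]; a=r[2]+(90 if h>w else 0)
    print(name,'handle',np.round(r[0],1),'mean',X.mean(0).round(4),np.round(r[1],1),'dir deg',round(a,1),'z',np.median(P[l==k][:,2]).round(4))
def disc(name,zt,guess,rad,zlo,zhi,bright=True,thr=110):
    p,d,c=load(name); P=cloud(d,c); g=p[...,1]
    m=((P[...,2]>zlo)&(P[...,2]<zhi)&(np.hypot(P[...,0]-guess[0],P[...,1]-guess[1])<rad*1.5)&((g>60) if bright else (p.max(-1)<thr)))
    m=cv2.morphologyEx(m.astype(np.uint8),cv2.MORPH_CLOSE,np.ones((5,5)))
    cs=max(cv2.findContours(m,0,cv2.CHAIN_APPROX_NONE)[0],key=cv2.contourArea)[:,0]
    X=onplane(cs,zt,c)[:,:2]
    from scipy.optimize import least_squares
    s=least_squares(lambda t:np.hypot(X[:,0]-t[0],X[:,1]-t[1])-t[2],[*guess,rad],loss='soft_l1',f_scale=.001); print(name,'disc',s.x.round(4),len(cs))
def mounts(name,zt=.022,lo=.012,hi=.03):
    p,d,c=load(name); P=cloud(d,c); m=((P[...,2]>lo)&(P[...,2]<hi)&(p[...,1]<255)&(P[...,1]<-.29)&(P[...,1]>-.48)&(P[...,0]>.38)&(P[...,0]<.62)).astype(np.uint8)
    n,l,s,_=cv2.connectedComponentsWithStats(m)
    for k in range(1,n):
        if s[k,4]<15: continue
        v,u=np.nonzero(l==k); X=P[l==k]; X=X[X[:,2]>np.percentile(X[:,2],50)-.003]; r=cv2.minEnclosingCircle((X[:,:2]*1000).astype(np.float32)); print(name,'blob',s[k,4],u.mean().round(),v.mean().round(),X[:,:2].mean(0).round(4),np.round(r,1) if 0 else (np.round(r[0],1),round(r[1],1)),np.median(X[:,2]).round(4))
E
python3 - <<'E'
from car import *
for n in ('w2','t1'):
    handle(n,.046,(.619,-.2)); disc(n,.006,(.619,-.2),.066,.001,.05); mounts(n)
E
```

```text
w2 handle [ 621.1 -206.2] mean [ 0.6204 -0.2062] [11.2 39.7] dir deg 117.5 z 0.0459
w2 disc [ 0.621  -0.206   0.0663] 324
w2 blob 336 132.0 146.0 [ 0.4509 -0.3329] (array([ 450.6, -333.3]), 14.7) 0.022
w2 blob 298 175.0 170.0 [ 0.5246 -0.3396] (array([ 524.6, -340.3]), 14.9) 0.0221
w2 blob 260 186.0 223.0 [ 0.5746 -0.419 ] (array([ 574.6, -419.7]), 14.9) 0.022
t1 handle [ 621.8 -203.1] mean [ 0.622  -0.2028] [ 8.5 38.3] dir deg 115.5 z 0.0464
t1 disc [ 0.6116 -0.188   0.0851] 194
t1 blob 72 373.0 211.0 [ 0.5772 -0.4162] (array([ 576.3, -416.1]), 14.6) 0.0216
t1 blob 68 349.0 227.0 [ 0.5264 -0.3369] (array([ 526.7, -337.2]), 14.7) 0.0223
t1 blob 74 347.0 250.0 [ 0.4521 -0.3294] (array([ 453.2, -329.8]), 15.2) 0.0223
```

In the tool's units: 0.0495 m is 49.5, 0.021 m is 21.

```bash
python3 steer.py '0,0,0,49.5,21,100,0.04;0,0,0,49.5,21,100,0.04;0,0,0,49.5,21,100,0.04;0,0,0,49.5,21,200,0.04;0,0,0,49.5,21,200,0.04;0,0,0,49.5,21,200,0.04;0,0,0,49.5,21,250,0.04;0,0,0,49.5,21,270,0.04;0,0,0,49.5,21,270,0.04;0,0,0,49.5,21,270,0.04' 60
python3 - <<'E'
from h import *
print(rows_to([.621,-.206,.021]))
E
```

```text
time: 7.25
tool_pos: [0.6215, -0.2011, 0.0228]
orientation: [-0.002, 0.522, 0.853, -0.0]
ft_force: [0.1, -0.3, -0.0]
opening: 0.0399
gripper_force: 0.0
(array([-0.0042, -0.0027,  0.0018]), None)
```

In the tool's units: -0.0042 m is -4.2, -0.0027 m is -2.7.

```bash
python3 steer.py '0,0,0,-4.2,-2.7,2,0.04;0,0,0,-4.2,-2.7,2,0.04;0,0,0,-4.2,-2.7,2,0;0,0,0,-4.2,-2.7,2,0;0,0,0,-4.2,-2.7,2,0;0,0,0,-4.2,-2.7,2,0;0,0,0,-4.2,-2.7,2,0;0,0,0,-4.2,-2.7,2,0' 60; python3 steer.py '0,0,0,0,0,-20,0;0,0,0,0,0,-60,0;0,0,0,0,0,-100,0;0,0,0,0,0,-140,0;0,0,0,0,0,-170,0;0,0,0,0,0,-170,0;0,0,0,0,0,-170,0' 60
```

```text
time: 7.92
tool_pos: [0.6228, -0.2087, 0.0235]
orientation: [0.001, 0.523, 0.853, 0.001]
ft_force: [-0.6, 0.9, 6.2]
opening: 0.0103
gripper_force: 62.1
time: 8.5
tool_pos: [0.6223, -0.2085, 0.1932]
orientation: [0.001, 0.523, 0.853, 0.001]
ft_force: [0.2, 0.3, -4.0]
opening: 0.0104
gripper_force: 60.7
```

```bash
python3 - <<'E'
from h import *
for i in range(3): o=robot.get_obs(); print(o['tool_pos'])
p,d,c=shot('wrist','w3'); print(robot.get_obs()['tool_pos'])
E
```

```text
[ 0.62226246 -0.20846652  0.1932389 ]
[ 0.62226246 -0.20846652  0.1932389 ]
[ 0.62226246 -0.20846652  0.1932389 ]
[ 0.62102212 -0.20763645  0.19093289]
```

View pics/w3.png

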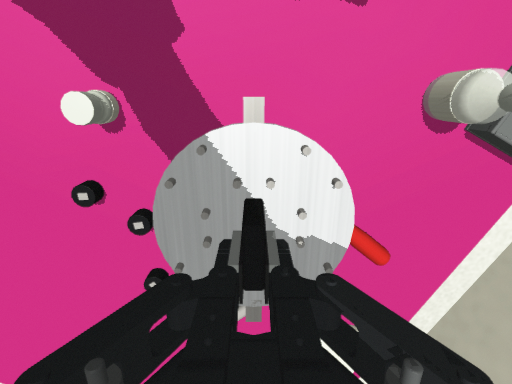

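```bash
cat > held.py <<'E'
from h import *
from scipy.optimize import least_squares
def held(name):
    p,d,c=load(name); T=robot.camera_info('wrist')['hand_eye']; ct=(c[0],c[1],c[2],T); P=cloud(d,ct); g=p[...,1]
    sel=(g>60)&(abs(P[...,2])<.04)&(np.hypot(P[...,0],P[...,1])<.075); zt=np.median(P[sel][:,2])
    A=P[sel&(abs(P[...,2]-zt)<.003)]; pl=np.linalg.lstsq(np.c_[A[:,:2],np.ones(len(A))],A[:,2],rcond=None)[0]
    m=((g>60)&(abs(P[...,2]-zt)<.012)&(np.hypot(P[...,0],P[...,1])<.095)).astype(np.uint8)
    cs=max(cv2.findContours(m,0,cv2.CHAIN_APPROX_NONE)[0],key=cv2.contourArea)[:,0]
    X=onplane(cs,zt,ct)[:,:2]; r=np.hypot(X[:,0],X[:,1]); k=(r>.058)&(r<.074)&(X[:,0]>-.015)&(abs(X[:,1])>.009); Y=X[k]
    s=least_squares(lambda t:np.hypot(Y[:,0]-t[0],Y[:,1]-t[1])-.066,[0,0],loss='soft_l1',f_scale=.001)
    L=P[m.astype(bool)]; L=L[(np.hypot(L[:,0]-s.x[0],L[:,1]-s.x[1])>.069)&(abs(L[:,1])<.015)&(L[:,0]>0)]
    print('tool z of disc top',zt.round(4),'slope',pl[:2].round(3),'centre in tool',s.x.round(4),'rms',np.sqrt(np.mean(s.fun**2)).round(4),'lug angle',np.arctan2(L[:,1].mean()-s.x[1],L[:,0].mean()-s.x[0]).round(4),len(L))
if __name__=='__main__':
    import sys; held(sys.argv[1])
E
python3 held.py w3
```

```text
tool z of disc top 0.0175 slope [-0.001  0.001] centre in tool [0.0026 0.0001] rms 0.0004 lug angle 0.0017 451
```

```bash
python3 steer.py '0,0,0.4,20,3,0,0;0,0,0.8,50,7,0,0;0,0,1.2,80,11,0,0;0,0,1.6,110,16,0,0;0,0,2,140,20,0,0;0,0,2.4,170,24,0,0;0,0,2.8,200,29,0,0;0,0,3.2,230,33,0,0;0,0,3.6,260,37,0,0;0,0,3.88,285,41,0,0;0,0,4.08,305,44,0,0;0,0,4.18,318,45.5,0,0;0,0,4.224,325,46.5,0,0;0,0,4.224,327,46.5,0,0;0,0,4.224,327,46.5,0,0;0,0,4.224,327,46.5,0,0'
python3 - <<'E'
from h import *
p,d,c=shot('wrist','w4'); P=cloud(d,c); z=P[...,2]
m=(abs(z-.087)<.005)&(np.hypot(P[...,0]-.518,P[...,1]-.107)<.12)&(p[...,1]>60); X=P[m]; print(len(X),np.median(X[:,2]))
from scipy.optimize import least_squares
f=lambda t:np.maximum(0,np.abs(np.hypot(X[:,0]-t[0],X[:,1]-t[1])-.078)-.009); print(least_squares(f,[.518,.107],loss='soft_l1',f_scale=.002).x)
m=(abs(z-.06)<.006)&(p.min(-1)>60)&(np.hypot(P[...,0]-.518,P[...,1]-.107)<.17); print(cv2.minAreaRect((P[m][:,:2]*1000).astype(np.float32)))
o=robot.get_obs(); print(o['tool_pos'],np.degrees(np.arctan2(*quat(o['orientation']).as_matrix()[[1,0],0])),o['joint_positions'])
E
python3 held.py w4
```

```text
time: 9.88
tool_pos: [0.5147, 0.1028, 0.1913]
orientation: [0.0, 0.881, 0.473, -0.001]
ft_force: [0.7, -0.3, -4.0]
opening: 0.0108
gripper_force: 60.7
3966 0.08697208578091215
[0.51839911 0.10839888]
((518.798583984375, 107.68739318847656), (198.4273223876953, 233.94140625), 11.391582489013672)
[0.5149703  0.10262498 0.19152816] 56.37535774350062 [-0.95025565  0.3431466   0.84651906  1.96778596 -0.31066355  0.96490213
 -0.53955446]
tool z of disc top 0.0175 slope [-0.001  0.002] centre in tool [0.0029 0.0006] rms 0.0004 lug angle 0.0021 453
```

View pics/w4.png

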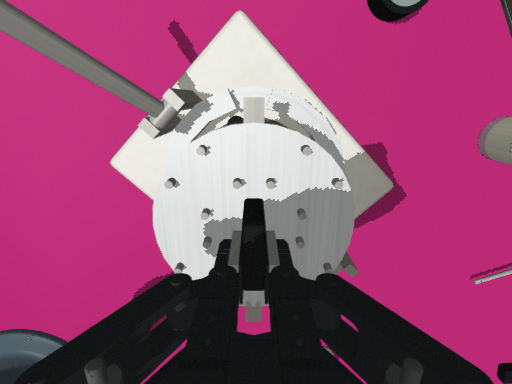

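The manual's scale: shifts go in mm and turns go in units of 0.25 rad. Converting my numbers, 0.087 m is 87, 0.085 m is 85.

```bash
python3 steer.py '0,0,0,3.5,-0.6,10,0;0,0,0,3.5,-0.6,30,0;0,0,0,3.5,-0.6,50,0;0,0,0,3.5,-0.6,65,0;0,0,0,3.5,-0.6,75,0;0,0,0,3.5,-0.6,80,0;0,0,0,3.5,-0.6,85,0;0,0,0,3.5,-0.6,87,0;0,0,0,3.5,-0.6,87,0'
python3 steer.py '0,0,0,0,0,2,0;0,0,0,0,0,4,0;0,0,0,0,0,6,0;0,0,0,0,0,6,0'
```

```text
time: 10.68
tool_pos: [0.5166, 0.1072, 0.1049]
orientation: [0.0, 0.881, 0.473, 0.0]
ft_force: [-0.3, -0.1, -3.5]
opening: 0.0105
gripper_force: 60.6
time: 11.02
tool_pos: [0.5164, 0.1073, 0.0988]
orientation: [0.0, 0.881, 0.473, 0.0]
ft_force: [0.8, -0.7, -3.0]
opening: 0.0108
gripper_force: 60.6
```

In the tool's units: -0.0019 m is -1.9, -0.0017 m is -1.7, 0.785 rad is 3.14.

```bash
python3 steer.py '0,0,0.24,0,0,0.5,0;0,0,0.48,0,-0.3,0.5,0;0,0,0.72,0.1,-0.5,0.5,0;0,0,0.96,0.2,-0.6,0.5,0;0,0,1.2,0.3,-0.8,0.5,0;0,0,1.44,0.4,-1,0.5,0;0,0,1.68,0.5,-1.1,0.5,0;0,0,1.92,0.6,-1.3,0.5,0;0,0,2.16,0.7,-1.4,0.5,0;0,0,2.4,0.8,-1.6,0.5,0;0,0,2.64,0.9,-1.7,0.5,0;0,0,2.88,1,-1.8,0.5,0;0,0,3.04,1.1,-1.9,0.5,0;0,0,3.14,1.1,-1.9,0.5,0;0,0,3.14,1.1,-1.9,0.5,0;0,0,3.14,1.1,-1.9,0.5,0'
python3 - <<'E'
from h import *
o=robot.get_obs(); print(o['tool_pos'],np.degrees(np.arctan2(*quat(o['orientation']).as_matrix()[[1,0],0])),o['moment'])
p,d,c=shot('wrist','w5')
E
python3 held.py w5
```

```text
time: 12.35
tool_pos: [0.5153, 0.1095, 0.0983]
orientation: [-0.0, 0.995, 0.101, -0.0]
ft_force: [0.1, -0.7, -4.5]
opening: 0.0107
gripper_force: 60.6
[0.51528886 0.10947609 0.09825528] 11.56573274877948 [-0.23194044  0.12140841 -0.06373483]
tool z of disc top 0.0174 slope [0.    0.001] centre in tool [0. 0.] rms nan lug angle 0.0015 2050
  return _methods._mean(a, axis=axis, dtype=dtype,
  ret = ret.dtype.type(ret / rcount)
```

```bash
python3 steer.py '0,0,0,0,0,2,0;0,0,0,0,0,4,0;0,0,0,0,0,5.5,0;0,0,0,0,0,5.5,0;0,0,0,0,0,5.5,0.03;0,0,0,0,0,5.5,0.035;0,0,0,0,0,5.5,0.035;0,0,0,0,0,-40,0.035;0,0,0,0,0,-80,0.04;0,0,0,0,0,-120,0.04;0,0,0,0,0,-160,0.04;0,0,0,-60,0,-170,0.04;0,0,0,-60,0,-170,0.04;0,0,0,-60,0,-170,0.04'
python3 - <<'E'
from car import *
p,d,c=shot('wrist','w6'); handle('w6',.115,(.518,.108))
P=cloud(d,c); m=(np.hypot(P[...,0]-.518,P[...,1]-.108)<.06)&(p[...,1]>60)&(P[...,2]<.095); X=P[m]; print(np.median(X[:,2]), 'disc top z'); X=X[abs(X[:,2]-.075)<.004]
print(np.linalg.lstsq(np.c_[X[:,:2]-[.518,.108],np.ones(len(X))],X[:,2],rcond=None)[0])
disc('w6',.075,(.518,.108),.066,.072,.079)
mounts('w6')
o=robot.get_obs(); print(o['tool_pos'],o['joint_positions'])
E
```

```text
time: 13.57
tool_pos: [0.4541, 0.0964, 0.2688]
orientation: [-0.004, 0.995, 0.1, -0.001]
ft_force: [-0.1, 0.2, -0.2]
opening: 0.0399
gripper_force: 0.0
w6 handle [519.  109.4] mean [0.5197 0.1096] [38.8 10.8] dir deg 11.5 z 0.1149
0.07499763965169198 disc top z
[-3.04035836e-05  6.09252918e-04  7.49704180e-02]
w6 disc [0.5179 0.1066 0.0702] 419
w6 blob 33 510.0 214.0 [ 0.4452 -0.3204] (array([ 445.1, -323.5]), 9.8) 0.0143
[0.45555231 0.09758507 0.26882936] [-1.4053594   0.14756374  1.25160022  2.0035546  -0.16452886  1.09630987
 -1.4501279 ]
```

View pics/w6.png

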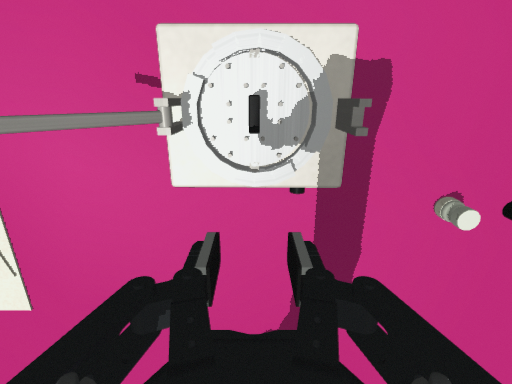

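Carrier locked: disc top at z=0.075, level, handle direction 11.5°, centred within about 1 mm. In the picture the handle is at (254,114) and both lugs are under the roof. Next I'll look at the mounts.

```bash
python3 steer.py '0,0,-0.4,-6,40,0,0.05;0,0,-0.8,-12,80,0,0.05;0,0,-1.2,-18,120,19,0.05;0,0,-1.6,-24,160,19,0.05;0,0,-2,-30,200,19,0.05;0,0,-2.4,-36,240,19,0.05;0,0,-2.8,-42,280,19,0.05;0,0,-3.14,-48,320,19,0.05;0,0,-3.14,-54,360,19,0.05;0,0,-3.14,-60,400,19,0.05;0,0,-3.14,-66,440,19,0.05;0,0,-3.14,-72,480,19,0.05;0,0,-3.14,-78,512,19,0.05;0,0,-3.14,-78,512,19,0.05;0,0,-3.14,-78,512,19,0.05;0,0,-3.14,-78,512,19,0.05'
python3 - <<'E'
from car import *
p,d,c=shot('wrist','w7'); mounts('w7')
o=robot.get_obs(); print(o['tool_pos'],np.degrees(np.arctan2(*quat(o['orientation']).as_matrix()[[1,0],0])),o['joint_positions'].__repr__())
for x,y in [(.4505,-.3331),(.5246,-.340),(.5746,-.4195)]: print(rows_to([x,y,.008]))
E
```

```text
time: 14.95
tool_pos: [0.4814, -0.4227, 0.2478]
orientation: [-0.0, 0.882, 0.471, -0.001]
ft_force: [0.2, 0.7, 0.1]
opening: 0.0501
gripper_force: 0.0
w7 blob 436 245.0 90.0 [ 0.5242 -0.3407] (array([ 524.1, -340.9]), 14.8) 0.022
w7 blob 424 197.0 118.0 [ 0.4502 -0.3338] (array([ 449.8, -333.9]), 14.9) 0.022
w7 blob 420 310.0 120.0 [ 0.5742 -0.4198] (array([ 574.3, -420.2]), 14.9) 0.0219
[ 0.48221715 -0.42062323  0.24784853] 56.41515385173328 array([ 0.01580266,  0.53503381,  0.94565083,  1.64061686, -0.45743637,
        1.20650746,  0.47676054])
(array([ 0.0554, -0.0744,  0.24  ]), None)
(array([ 0.0907, -0.0089,  0.2398]), None)
(array([0.0521, 0.0768, 0.2397]), None)
```

View pics/w7.png

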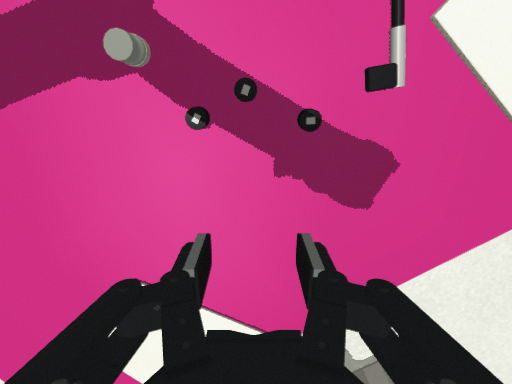

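Three mounts stand at pixels (245,90), (197,118) and (310,120). I'll pick the farthest one first.

In the tool's units: 0.24 m is 240, 0.0764 m is 76.4.

```bash
python3 steer.py '0,0,0,30,40,30,0.05;0,0,0,51.4,76.4,70,0.05;0,0,0,51.4,76.4,110,0.05;0,0,0,51.4,76.4,150,0.05;0,0,0,51.4,76.4,190,0.05;0,0,0,51.4,76.4,220,0.05;0,0,0,51.4,76.4,235,0.05;0,0,0,51.4,76.4,240,0.05;0,0,0,51.4,76.4,240,0.05;0,0,0,51.4,76.4,240,0.0;0,0,0,51.4,76.4,240,0.0;0,0,0,51.4,76.4,240,0.0;0,0,0,51.4,76.4,240,0.0;0,0,0,51.4,76.4,240,0.0' 40
python3 steer.py '0,0,0,0,0,-20,0;0,0,0,0,0,-60,0;0,0,0,0,0,-100,0;0,0,0,0,0,-140,0;0,0,0,0,0,-170,0;0,0,0,0,0,-170,0'
python3 - <<'E'
from h import *
shot('wrist','w8')
for x,y in [(.5425,.1448),(.4949,.0732)]: print(rows_to([x,y,.086]))
E
```

```text
time: 16.17
tool_pos: [0.5758, -0.4202, 0.0121]
orientation: [0.002, 0.881, 0.473, 0.001]
ft_force: [-0.0, 0.5, 7.0]
opening: 0.0277
gripper_force: 39.9
time: 16.67
tool_pos: [0.5764, -0.4229, 0.1882]
orientation: [0.006, 0.881, 0.473, 0.003]
ft_force: [0.3, -1.1, 0.4]
opening: 0.0278
gripper_force: 39.5
(array([ 0.4537, -0.3411,  0.0956]), None)
(array([ 0.3677, -0.3412,  0.0956]), None)
```

View pics/w8.png

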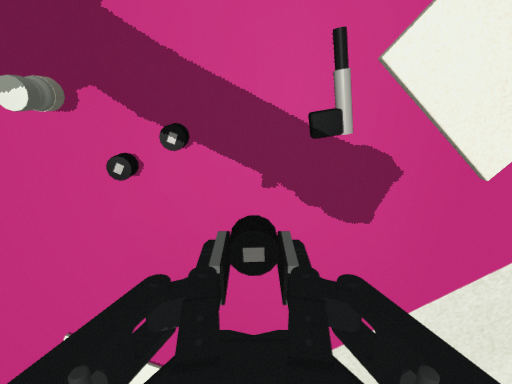

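Mount held between the pads at (253,240), upright. I'll measure its place in the tool frame.

```bash
cat > hm.py <<'E'
from h import *
def hm(name,nests=()):
    p,d,c=load(name); T=robot.camera_info('wrist')['hand_eye']; ct=(c[0],c[1],c[2],T); P=cloud(d,ct)
    m=(np.abs(P[...,1])<.0155)&(P[...,0]>-.03)&(P[...,0]<.03)&(P[...,2]>-.025)&(P[...,2]<.01); X=P[m]; zt=np.percentile(X[:,2],[10,50,90]).round(4)
    med=zt[1]; Y=P[m&(abs(P[...,2]-med)<.002)]; (a,b),r=cv2.minEnclosingCircle((Y[:,:2]*1000).astype(np.float32))
    pl=np.linalg.lstsq(np.c_[Y[:,:2],np.ones(len(Y))],Y[:,2],rcond=None)[0]
    print('z pct',zt,'n',len(Y),'mean',Y[:,:2].mean(0).round(4),'circle',round(a,1),round(b,1),round(r,1),'slope',pl[:2].round(3))
if __name__=='__main__':
    import sys; hm(sys.argv[1])
E
python3 hm.py w8
```

```text
z pct [-0.0116 -0.0097  0.0008] n 1926 mean [0.0001 0.0006] circle 0.5 -0.2 18.5 slope [0.013 0.001]
```

In the tool's units: 0.454 m is 454, 0.435 m is 435.

```bash
python3 steer.py '0,0,0,25,-19,-10,0;0,0,0,57,-43,-20,0;0,0,0,89,-67,-20,0;0,0,0,121,-91,-20,0;0,0,0,153,-115,-20,0;0,0,0,185,-139,-20,0;0,0,0,217,-163,-20,0;0,0,0,249,-187,-20,0;0,0,0,281,-211,-20,0;0,0,0,313,-235,-20,0;0,0,0,345,-259,-20,0;0,0,0,377,-283,0,0;0,0,0,409,-307,20,0;0,0,0,435,-328,30,0;0,0,0,454,-341,40,0;0,0,0,454,-341,50,0;0,0,0,454,-341,50,0;0,0,0,454,-341,50,0'
cat > nest.py <<'E'
from h import *
import sys
# expected nest pins from wrist picture: carrier disc height pins; print delta to nest in tool axes
c0=np.array([.5187,.1087]); a=np.radians(11.45); M=np.array([[np.cos(a),-np.sin(a)],[np.sin(a),np.cos(a)]])
N={1:(1,1),2:(-1,1),3:(-1,-1),4:(1,-1)}
n=c0+M@(.0304*np.array(N[int(sys.argv[1])])); off=np.array([float(sys.argv[3]),float(sys.argv[4]),0])
p,d,c=shot('wrist',sys.argv[2]); o=robot.get_obs(); q=quat(o['orientation'])
z=float(sys.argv[5]); print('nest',n.round(4),'pose',o['tool_pos'].round(4),'move',rows_to(np.r_[n,z]-q.apply(off))[0], 'joints',np.round(o['joint_positions'],2))
P=cloud(d,c); m=(abs(P[...,2]-.115)<.004)&(p.max(-1)<110)&(np.hypot(P[...,0]-.5187,P[...,1]-.1087)<.03); X=P[m]
print('handle',len(X),cv2.minAreaRect((X[:,:2]*1000).astype(np.float32)) if len(X) else '')
m=(abs(P[...,2]-.087)<.003)&(p[...,1]>60)&(np.hypot(P[...,0]-.5187,P[...,1]-.1087)<.1); X=P[m]
from scipy.optimize import least_squares
f=lambda t:np.maximum(0,np.abs(np.hypot(X[:,0]-t[0],X[:,1]-t[1])-.078)-.009); print('ring',len(X),least_squares(f,[.5187,.1087],loss='soft_l1',f_scale=.002).x)
E
python3 nest.py 1 w9 0 0.0005 0.0883; python3 hm.py w9
```

```text
time: 18.22
tool_pos: [0.5399, 0.1464, 0.1286]
orientation: [0.0, 0.881, 0.473, -0.001]
ft_force: [0.7, -0.2, -1.5]
opening: 0.0276
gripper_force: 39.6
nest [0.5425 0.1445] pose [0.5406 0.1458 0.1293] move [-0.      0.0017  0.041 ] joints [-1.02  0.54  0.93  1.95 -0.55  0.92 -0.4 ]
handle 759 ((519.5211181640625, 110.03367614746094), (40.54320526123047, 12.524641990661621), 11.737409591674805)
ring 7103 [0.51879046 0.10818238]
z pct [-0.0116 -0.0098  0.0009] n 1918 mean [0.0001 0.0006] circle 1.4 -0.1 18.0 slope [0.007 0.007]
```

View pics/w9.png

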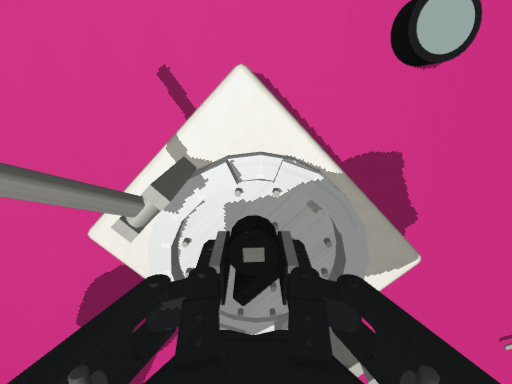

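In the tool's units: 0.0015 m is 1.5, 0.001 m is 1.

```bash
python3 steer.py '0,0,0,1,1.5,10,0;0,0,0,1,1.5,20,0;0,0,0,1,1.5,28,0;0,0,0,1,1.5,34,0;0,0,0,1,1.5,38,0;0,0,0,1,1.5,40,0;0,0,0,1,1.5,40,0'
```

```text
time: 18.85
tool_pos: [0.5423, 0.1473, 0.0888]
orientation: [-0.0, 0.881, 0.473, -0.0]
ft_force: [-0.3, -0.2, -0.3]
opening: 0.0282
gripper_force: 39.6
```

In the tool's units: -0.13 m is -130, -0.12 m is -120.

```bash
python3 steer.py '0,0,0,0,0,1,0;0,0,0,0,0,1,0;0,0,0,0,0,1,0.04;0,0,0,0,0,1,0.042;0,0,0,0,0,1,0.042;0,0,0,0,0,-30,0.042;0,0,0,0,0,-60,0.042;0,0,0,0,0,-90,0.045;0,0,0,-40,0,-120,0.05;0,0,0,-60,0,-130,0.05;0,0,0,-60,0,-130,0.05;0,0,0,-60,0,-130,0.05'
cat > chk.py <<'E'
from h import *
import sys
def chk(name,cam_='wrist',take=True):
    p,d,c=shot(cam_,name) if take else load(name); P=cloud(d,c); z=P[...,2]; near=np.hypot(P[...,0]-.5193,P[...,1]-.1095)<.075
    m=near&(abs(z-.115)<.005)&(p.max(-1)<110)&(np.hypot(P[...,0]-.5193,P[...,1]-.1095)<.03); r=cv2.minAreaRect((P[m][:,:2]*1000).astype(np.float32)); print('handle',m.sum(),r)
    w=near&(p[...,1]>60)&(abs(z-.075)<.004); print('disc z',np.median(z[w]).round(4),w.sum())
    k=near&(z>.090)&(z<.106); n,l,s,_=cv2.connectedComponentsWithStats(k.astype(np.uint8))
    a=np.radians(11.5); M=np.array([[np.cos(a),-np.sin(a)],[np.sin(a),np.cos(a)]])
    for i in range(1,n):
        if s[i,4]<60: continue
        X=P[l==i]; zt=np.median(X[:,2]); X=X[abs(X[:,2]-zt)<.003]; (cx,cy),rr=cv2.minEnclosingCircle((X[:,:2]*1000).astype(np.float32)); X[:,:2].mean(0)
        pl=np.linalg.lstsq(np.c_[X[:,:2]-X[:,:2].mean(0),np.ones(len(X))],X[:,2],rcond=None)[0]
        v=M.T@(np.array([cx,cy])/1000-[.5193,.1095]); print('mount',(round(cx,1),round(cy,1)),'r',round(rr,1),'top z',zt.round(4),'in carrier',(v*1000).round(1),'slope',pl[:2].round(3),s[i,4])
if __name__=='__main__': chk(sys.argv[1]); o=robot.get_obs(); print(o['tool_pos'],rows_to([.5242,-.3408,.010])[0],rows_to([.450,-.3338,.010])[0])
E
python3 chk.py w10
```

```text
time: 19.85
tool_pos: [0.5093, 0.0966, 0.2204]
orientation: [-0.001, 0.882, 0.472, 0.001]
ft_force: [-0.1, -0.5, 0.3]
opening: 0.05
gripper_force: 0.0
handle 515 ((519.2386474609375, 109.57599639892578), (39.88592529296875, 12.310606002807617), 11.584696769714355)
disc z 0.0749 10411
mount (542.7, 146.4) r 14.8 top z 0.0969 in carrier [30.3 31.5] slope [-0.001 -0.003] 753
mount (519.6, 111.2) r 19.7 top z 0.0978 in carrier [0.6 1.6] slope [ 0.037 -0.34 ] 103
[0.50935403 0.09797283 0.21957692] [-0.358   0.2549  0.2087] [-0.3931  0.1891  0.2087]
```

View pics/w10.png

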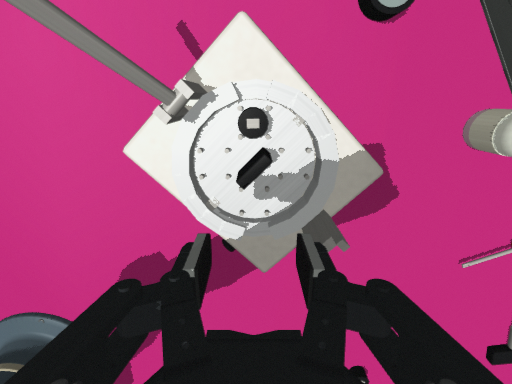

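The first mount is seated in nest 1: (30.3, 31.5) mm in carrier axes, top 0.097. On to the next one.

```bash
python3 steer.py '0,0,0,-34,20,0,0.05;0,0,0,-68,40,0,0.05;0,0,0,-102,60,0,0.05;0,0,0,-136,80,0,0.05;0,0,0,-170,100,0,0.05;0,0,0,-204,120,0,0.05;0,0,0,-238,140,0,0.05;0,0,0,-272,160,0,0.05;0,0,0,-306,180,0,0.05;0,0,0,-340,200,0,0.05;0,0,0,-374,220,0,0.05;0,0,0,-400,235,10,0.05;0,0,0,-423,245,20,0.05;0,0,0,-423,245,20,0.05;0,0,0,-423,245,20,0.05;0,0,0,-423,245,20,0.05'
cat > look.py <<'E'
from car import *
import sys
p,d,c=shot('wrist',sys.argv[1]); mounts(sys.argv[1]); print(c[3][:3,3])
o=robot.get_obs(); print(o['tool_pos'],rows_to([.5242,-.3408,.012])[0],rows_to([.450,-.3338,.012])[0])
E
python3 look.py w11
```

```text
time: 21.23
tool_pos: [0.481, -0.3891, 0.1981]
orientation: [-0.001, 0.881, 0.474, -0.0]
ft_force: [0.3, -0.1, 0.9]
opening: 0.0499
gripper_force: 0.0
w11 blob 541 261.0 115.0 [ 0.5242 -0.3405] (array([ 524. , -340.5]), 14.9) 0.022
w11 blob 511 206.0 145.0 [ 0.4504 -0.3337] (array([ 450.1, -334. ]), 14.9) 0.022
[ 0.52737321 -0.32047633  0.34066661]
[ 0.48137578 -0.38865059  0.19853307] [0.0633 0.0097 0.1866] [ 0.0284 -0.0561  0.1866]
```

```bash
python3 steer.py '0,0,0,40,9.5,10,0.05;0,0,0,63,9.5,40,0.05;0,0,0,63,9.5,80,0.05;0,0,0,63,9.5,120,0.05;0,0,0,63,9.5,150,0.05;0,0,0,63,9.5,175,0.05;0,0,0,63,9.5,186,0.05;0,0,0,63,9.5,186,0.05;0,0,0,63,9.5,186,0.0;0,0,0,63,9.5,186,0.0;0,0,0,63,9.5,186,0.0;0,0,0,63,9.5,186,0.0;0,0,0,63,9.5,186,0.0' 40
python3 steer.py '0,0,0,0,0,-20,0;0,0,0,0,0,-60,0;0,0,0,0,0,-100,0;0,0,0,0,0,-140,0;0,0,0,0,0,-180,0;0,0,0,0,0,-190,0;0,0,0,0,0,-190,0'
python3 - <<'E'
from h import *
shot('wrist','w12'); print(robot.get_obs()['tool_pos'],rows_to([.4955,.0737,.14])[0])
E
python3 hm.py w12
```

```text
time: 22.37
tool_pos: [0.5241, -0.3438, 0.0153]
orientation: [0.001, 0.881, 0.473, 0.001]
ft_force: [0.7, 0.4, 6.6]
opening: 0.0276
gripper_force: 39.9
time: 22.95
tool_pos: [0.5241, -0.345, 0.2076]
orientation: [0.003, 0.881, 0.473, 0.002]
ft_force: [-0.1, -1.3, 0.3]
opening: 0.0275
gripper_force: 39.5
[ 0.52321752 -0.34352396  0.20480722] [ 0.3325 -0.2537  0.0644]
z pct [-0.0128 -0.0066  0.0006] n 1878 mean [0.0033 0.0006] circle 0.3 -0.1 18.6 slope [0.007 0.002]
```

```bash
sed -i 's/.5187,.1087/.5193,.1095/g' nest.py; python3 steer.py '0,0,0,20,-15.5,0,0;0,0,0,45,-35,0,0;0,0,0,75,-58,0,0;0,0,0,105,-81,0,0;0,0,0,135,-104,0,0;0,0,0,165,-127,0,0;0,0,0,195,-150,0,0;0,0,0,225,-173,0,0;0,0,0,255,-196,0,0;0,0,0,285,-219,0,0;0,0,0,310,-240,20,0;0,0,0,329.5,-254,45,0;0,0,0,329.5,-254,64,0;0,0,0,329.5,-254,64,0;0,0,0,329.5,-254,64,0'
python3 nest.py 3 w13 0.003 0.0003 0.0915; python3 hm.py w13
```

```text
time: 24.25
tool_pos: [0.4913, 0.0712, 0.1378]
orientation: [0.0, 0.881, 0.473, -0.002]
ft_force: [0.0, -1.0, -0.4]
opening: 0.0273
gripper_force: 39.6
nest [0.4955 0.0737] pose [0.4925 0.0706 0.139 ] move [0.0013 0.0005 0.0475] joints [-1.01  0.44  1.01  2.08 -0.49  0.88 -0.3 ]
handle 1169 ((517.9883422851562, 103.69295501708984), (40.00528335571289, 12.18488597869873), 11.740313529968262)
ring 15026 [0.51837046 0.10722056]
z pct [-0.0119 -0.0066  0.0009] n 1878 mean [0.0032 0.0006] circle 0.4 -0.1 18.5 slope [0.003 0.   ]
```

View pics/w13.png

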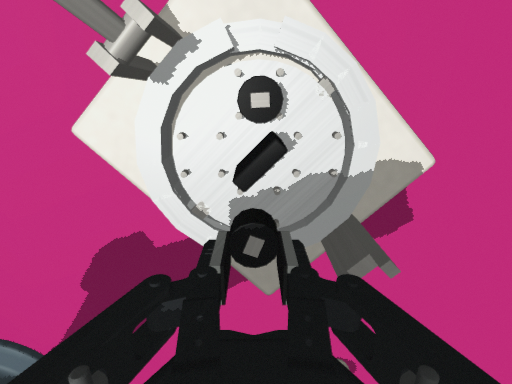

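```bash
python3 - <<'E'
from chk import *
chk('w13',take=False)
p,d,c=shot('top','t2'); 
from car import handle
handle('t2',.115,(.52,.11)); handle('w13',.115,(.519,.107))
E
```

```text
handle 1180 ((517.9883422851562, 103.69295501708984), (40.00528335571289, 12.18488597869873), 11.740313529968262)
disc z 0.0749 20694
mount (540.2, 136.2) r 14.8 top z 0.097 in carrier [25.8 22. ] slope [-0.    -0.001] 1711
mount (518.4, 105.3) r 19.7 top z 0.0984 in carrier [-1.7 -4. ] slope [ 0.049 -0.263] 213Traceback (most recent call last):
  File "<stdin>", line 5, in <module>
  File "car.py", line 5, in handle
    n,l,s,_=cv2.connectedComponentsWithStats(m.astype(np.uint8)); k=1+np.argmax(s[1:,4]); v,u=np.nonzero(l==k)
                                                                      ~~~~~~~~~^^^^^^^^^
    return _wrapfunc(a, 'argmax', axis=axis, out=out, **kwds)
    return bound(*args, **kwds)
ValueError: attempt to get argmax of an empty sequence
```

The picture shows mount 1 standing at (260,99) and the handle at (260,160). Against the last look, the carrier and mount seem to have shifted by several mm towards −y, but the disc is still at z=0.075. I'll confirm with a fresh shot.

```bash
python3 steer.py '0,0,0,0,0,0,0;0,0,0,0,0,0,0'; python3 - <<'E'
from chk import *
chk('w14'); p,d,c=load('w14'); P=cloud(d,c)
from scipy.optimize import least_squares
o=robot.get_obs(); print(o['tool_pos'])
# dryer box top edges + disc circle
m=(abs(P[...,2]-.06)<.004)&(p.min(-1)>80); print(cv2.minAreaRect((P[m][:,:2]*1000).astype(np.float32)))
X=P[(abs(P[...,2]-.087)<.003)&(p[...,1]>60)&(np.hypot(P[...,0]-.519,P[...,1]-.109)<.1)]
for g in ([.519,.109],[.517,.103],[.519,.113]):
    s=least_squares(lambda t:np.maximum(0,np.abs(np.hypot(X[:,0]-t[0],X[:,1]-t[1])-.078)-.009),g,loss='soft_l1',f_scale=.001); print('ring',s.x.round(4),s.cost)
D=P[(abs(P[...,2]-.075)<.003)&(p[...,1]>60)&(np.hypot(P[...,0]-.519,P[...,1]-.107)<.075)]
s=least_squares(lambda t:np.maximum(0,np.hypot(D[:,0]-t[0],D[:,1]-t[1])-.0655),[.519,.109],loss='soft_l1',f_scale=.001); print('disc',s.x.round(4),s.cost,len(D))
E
```

```text
time: 24.52
tool_pos: [0.4937, 0.071, 0.1402]
orientation: [0.0, 0.881, 0.472, 0.001]
ft_force: [-0.1, -0.3, -0.2]
opening: 0.0274
gripper_force: 39.6
handle 1130 ((518.1712036132812, 103.72122192382812), (39.700016021728516, 12.27141284942627), 11.775247573852539)
disc z 0.0749 20093
mount (540.3, 136.2) r 14.9 top z 0.097 in carrier [25.9 21.9] slope [ 0.003 -0.002] 1648
mount (518.1, 104.6) r 20.2 top z 0.0983 in carrier [-2.2 -4.6] slope [ 0.065 -0.306] 202
[0.49353023 0.07117658 0.14012013]
((518.4422607421875, 106.89125061035156), (197.88941955566406, 233.57350158691406), 11.397953987121582)
ring [0.5184 0.1072] 0.00031373842857456704
ring [0.5184 0.1072] 0.00031373842857459106
ring [0.5184 0.1072] 0.00031373842857456764
disc [0.5201 0.1077] 0.006948031487195871 19644
```

The carrier was knocked about 3.5 mm off the collar axis, which is within tolerance, and it is still locked and level. I'll retarget nest 3 from the new carrier centre (0.5181, 0.1037).

```bash
python3 steer.py '0,0,0,-5,2.2,10,0;0,0,0,-5,2.2,20,0;0,0,0,-5,2.2,30,0;0,0,0,-5,2.2,38,0;0,0,0,-5,2.2,44,0;0,0,0,-5,2.2,47,0;0,0,0,-5,2.2,48,0;0,0,0,-5,2.2,48,0'
python3 steer.py '0,0,0,0,0,1,0;0,0,0,0,0,1,0.038;0,0,0,0,0,1,0.042;0,0,0,0,0,1,0.042;0,0,0,0,0,-30,0.042;0,0,0,0,0,-60,0.042;0,0,0,0,0,-90,0.045;0,0,0,-20,0,-120,0.05;0,0,0,-30,0,-130,0.05;0,0,0,-30,0,-130,0.05;0,0,0,-30,0,-130,0.05'
sed -i 's/\[.5193,.1095\]/[.5181,.1037]/; s/radians(11.5)/radians(11.7)/' chk.py
python3 chk.py w15
```

```text
time: 25.23
tool_pos: [0.492, 0.0663, 0.091]
orientation: [0.0, 0.881, 0.473, -0.0]
ft_force: [0.2, 0.4, 0.5]
opening: 0.0278
gripper_force: 39.6
time: 26.15
tool_pos: [0.4754, 0.042, 0.2214]
orientation: [-0.001, 0.881, 0.473, 0.001]
ft_force: [-0.6, -0.6, 0.3]
opening: 0.0503
gripper_force: 0.0
handle 612 ((518.2330932617188, 103.618896484375), (39.38250732421875, 11.690513610839844), 10.855690956115723)
disc z 0.0749 12239
mount (540.2, 136.3) r 15.0 top z 0.0969 in carrier [28.3 27.4] slope [0.001 0.005] 931
mount (494.0, 68.1) r 14.7 top z 0.097 in carrier [-30.8 -30. ] slope [0.002 0.005] 688
[0.47516102 0.0424258  0.22072571] [-0.2928  0.2524  0.2103] [-0.3279  0.1867  0.2103]
```

In the tool's units: 0.2 m is 200, -0.365 m is -365.

```bash
python3 steer.py '0,0,0,-34,20,0,0.05;0,0,0,-68,40,0,0.05;0,0,0,-102,60,0,0.05;0,0,0,-136,80,0,0.05;0,0,0,-170,100,0,0.05;0,0,0,-204,120,0,0.05;0,0,0,-238,140,0,0.05;0,0,0,-272,160,0,0.05;0,0,0,-306,180,0,0.05;0,0,0,-340,200,10,0.05;0,0,0,-365,212.5,20,0.05;0,0,0,-365,212.5,20,0.05;0,0,0,-365,212.5,20,0.05;0,0,0,-365,212.5,20,0.05'
python3 look.py w16
```

```text
time: 27.37
tool_pos: [0.4514, -0.3789, 0.1995]
orientation: [-0.002, 0.881, 0.474, -0.0]
ft_force: [0.5, 0.3, -1.0]
opening: 0.0504
gripper_force: 0.0
w16 blob 508 231.0 138.0 [ 0.4501 -0.3335] (array([ 449.8, -333.9]), 14.9) 0.022
[ 0.49796719 -0.31045599  0.34213117]
[ 0.45187953 -0.37841589  0.2000393 ] [0.071  0.0401 0.188 ] [ 0.0361 -0.0257  0.1881]
```

```bash
python3 steer.py '0,0,0,25,-18,10,0.05;0,0,0,36,-25.7,40,0.05;0,0,0,36,-25.7,80,0.05;0,0,0,36,-25.7,120,0.05;0,0,0,36,-25.7,150,0.05;0,0,0,36,-25.7,175,0.05;0,0,0,36,-25.7,188,0.05;0,0,0,36,-25.7,188,0.05;0,0,0,36,-25.7,188,0.0;0,0,0,36,-25.7,188,0.0;0,0,0,36,-25.7,188,0.0;0,0,0,36,-25.7,188,0.0;0,0,0,36,-25.7,188,0.0' 40
python3 steer.py '0,0,0,0,0,-20,0;0,0,0,0,0,-60,0;0,0,0,0,0,-100,0;0,0,0,0,0,-140,0;0,0,0,0,0,-180,0;0,0,0,0,0,-190,0;0,0,0,0,0,-190,0'
python3 - <<'E'
from h import *
shot('wrist','w17'); print(robot.get_obs()['tool_pos'],rows_to([.5181+.0358,.1037-.0238,.14])[0])
E
python3 hm.py w17
```

```text
time: 28.5
tool_pos: [0.4507, -0.3366, 0.0149]
orientation: [0.001, 0.881, 0.473, 0.001]
ft_force: [0.0, 1.5, 7.2]
opening: 0.0276
gripper_force: 40.0
time: 29.08
tool_pos: [0.451, -0.3376, 0.207]
orientation: [0.003, 0.881, 0.473, 0.002]
ft_force: [0.5, -0.2, -1.4]
opening: 0.0272
gripper_force: 39.5
[ 0.45008047 -0.33622508  0.20451305] [ 0.4042 -0.1433  0.0646]
z pct [-0.0123 -0.0069  0.0011] n 1884 mean [0.0025 0.0007] circle 0.6 -0.2 18.5 slope [0.004 0.002]
```

```bash
python3 steer.py '0,0,0.4,20,-7,0,0;0,0,0.8,45,-16,0,0;0,0,1.2,75,-27,0,0;0,0,1.6,105,-38,0,0;0,0,2,135,-49,0,0;0,0,2.4,165,-60,0,0;0,0,2.8,195,-71,0,0;0,0,3.2,225,-82,0,0;0,0,3.6,255,-93,0,0;0,0,4,285,-104,0,0;0,0,4.48,315,-114,0,0;0,0,4.96,345,-125,0,0;0,0,5.44,370,-134,0,0;0,0,5.8,390,-141,0,0;0,0,6.16,404,-146.8,20,0;0,0,6.284,404,-146.8,45,0;0,0,6.284,404,-146.8,64,0;0,0,6.284,404,-146.8,64,0;0,0,6.284,404,-146.8,64,0'
sed -i 's/.5193,.1095/.5181,.1037/g' nest.py
python3 nest.py 4 w18 0.0025 0.0003 0.0905; python3 hm.py w18; python3 - <<'E'
from chk import *
chk('w18',take=False); print(np.degrees(np.arctan2(*quat(robot.get_obs()['orientation']).as_matrix()[[1,0],0])))
E
```

```text
time: 30.72
tool_pos: [0.5487, 0.0814, 0.1375]
orientation: [0.001, 0.957, -0.289, -0.002]
ft_force: [0.2, -0.3, 0.4]
opening: 0.0272
gripper_force: 39.5
nest [0.5539 0.0799] pose [0.5498 0.0812 0.1388] move [ 0.0017 -0.0016  0.0483] joints [-1.04  0.67  1.2   1.96 -0.73  1.04 -1.67]
handle 561 ((518.0379028320312, 103.06558227539062), (39.04995346069336, 12.079861640930176), 11.90820598602295)
ring 7803 [0.51860325 0.10627831]
z pct [-0.0122 -0.0069  0.0012] n 1886 mean [0.0033 0.0003] circle 1.3 0.0 18.4 slope [0.009 0.002]
handle 574 ((518.0379028320312, 103.06558227539062), (39.04995346069336, 12.079861640930176), 11.90820598602295)
disc z 0.0749 8686
mount (543.6, 137.3) r 14.0 top z 0.0969 in carrier [31.8 27.8] slope [-0.031  0.013] 442
mount (493.5, 63.3) r 14.0 top z 0.0968 in carrier [-32.3 -34.5] slope [-0.018  0.022] 409
mount (505.6, 94.9) r 4.6 top z 0.101 in carrier [-14.   -6.1] slope [-0.069  1.318] 70
-33.588362830803966
```

View pics/w18.png

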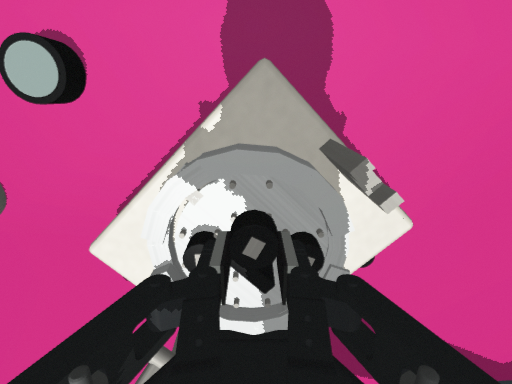

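In the tool's units: 0.002 m is 2, 0.047 m is 47.

```bash
python3 steer.py '0,0,0,2,-1.2,10,0;0,0,0,2,-1.2,20,0;0,0,0,2,-1.2,30,0;0,0,0,2,-1.2,38,0;0,0,0,2,-1.2,43,0;0,0,0,2,-1.2,46,0;0,0,0,2,-1.2,47,0;0,0,0,2,-1.2,47,0'
python3 steer.py '0,0,0,0,0,1,0;0,0,0,0,0,1,0.038;0,0,0,0,0,1,0.042;0,0,0,0,0,1,0.042;0,0,0,0,0,-30,0.042;0,0,0,0,0,-60,0.042;0,0,0,0,0,-90,0.045;0,0,0,-50,0,-120,0.05;0,0,0,-70,0,-150,0.05;0,0,0,-70,0,-170,0.05;0,0,0,-70,0,-170,0.05'
python3 chk.py w19
```

```text
time: 31.43
tool_pos: [0.5526, 0.0817, 0.0922]
orientation: [0.0, 0.957, -0.288, -0.0]
ft_force: [0.3, -0.3, -0.1]
opening: 0.0275
gripper_force: 39.6
time: 32.35
tool_pos: [0.4957, 0.1218, 0.2669]
orientation: [-0.004, 0.958, -0.287, 0.002]
ft_force: [1.3, -1.4, 0.9]
opening: 0.0497
gripper_force: 0.0
handle 391 ((518.1040649414062, 103.25888061523438), (39.35295486450195, 11.5155668258667), 11.684859275817871)
disc z 0.075 7159
mount (554.4, 80.4) r 14.8 top z 0.0969 in carrier [ 30.8 -30.2] slope [-0.009  0.002] 572
mount (540.0, 136.1) r 14.8 top z 0.0971 in carrier [28.1 27.3] slope [-0.009  0.008] 521
mount (494.0, 68.1) r 14.8 top z 0.0969 in carrier [-30.8 -30. ] slope [-0.011  0.01 ] 521
[0.49513318 0.12144358 0.26490566] [0.2785 0.3718 0.2524] [0.2127 0.4067 0.2522]
```

View pics/w19.png

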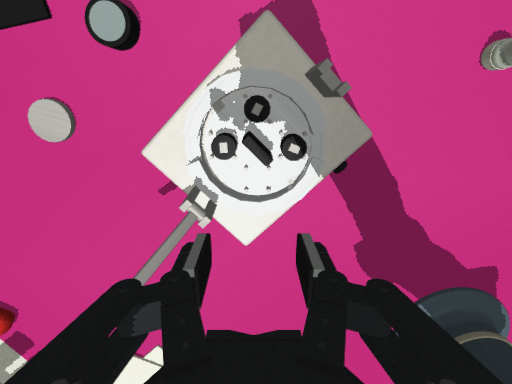

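All three mounts sit in their nests, at (257,109), (224,147) and (293,147) around the handle. The hasp still leans back at lower left. Next I'll regrip it and swing it shut.

The manual's scale: shifts go in mm and turns go in units of 0.25 rad. Converting my numbers, -0.05 m is -50, -0.154 m is -154, -2.367 rad is -9.468.

```bash
python3 steer.py '0,0,-0.48,0,0,-40,0.05;0,0,-0.96,0,0,-80,0.05;0,0,-1.44,0,0,-95,0.05;0,0,-1.92,-20,-25,-95,0.05;0,0,-2.4,-40,-50,-95,0.05;0,0,-2.88,-60,-75,-95,0.05;0,0,-3.36,-80,-100,-95,0.05;0,0,-3.84,-100,-120,-95,0.05;0,0,-4.32,-110,-140,-95,0.05;0,0,-4.8,-126,-154,-95,0.05;0,0,-5.28,-126,-154,-95,0.05;0,0,-5.76,-126,-154,-95,0.05;0,0,-6.24,-126,-154,-95,0.05;0,0,-6.72,-126,-154,-95,0.05;0,0,-7.2,-126,-154,-95,0.05;0,0,-7.68,-126,-154,-95,0.05;0,0,-8.16,-126,-154,-95,0.05;0,0,-8.64,-126,-154,-95,0.05;0,0,-9.12,-126,-154,-95,0.05;0,0,-9.468,-126,-154,-95,0.05'
python3 steer.py '0,0,0,0,0,0,0.05;0,0,0,0,0,0,0.05'
python3 - <<'E'
from h import *
p,d,c=shot('wrist','w20'); P=cloud(d,c); o=robot.get_obs(); print(o['tool_pos'],o['joint_positions'],np.degrees(np.arctan2(*quat(o['orientation']).as_matrix()[[1,0],0])))
m=(P[...,2]>.15)&(P[...,2]<.285)&(np.hypot(P[...,0]-.475,P[...,1]-.3)<.09)&(p.max(-1).astype(int)-p.min(-1)<40)&(p.max(-1)>60)
X=P[m]; print(len(X)); 
for lo in np.arange(.15,.28,.01):
    k=(X[:,2]>=lo)&(X[:,2]<lo+.01); 
    if k.sum()>5: print(lo.round(2),k.sum(),X[k].mean(0).round(4))
print(rows_to([.475,.3207,.2201]))
E
```

```text
time: 34.07
tool_pos: [0.4743, 0.3177, 0.3557]
orientation: [-0.0, 0.627, 0.779, -0.001]
ft_force: [0.3, -0.2, 1.1]
opening: 0.0501
gripper_force: 0.0
time: 34.23
tool_pos: [0.4744, 0.3178, 0.3562]
orientation: [-0.0, 0.63, 0.777, -0.001]
ft_force: [-0.8, -0.6, -0.2]
opening: 0.05
gripper_force: 0.0
[0.47433514 0.31794611 0.35637912] [-1.23946607  0.24332275  0.72009313  1.63990577 -0.16422778  1.32205583
 -0.28521028] 101.91319868937414
674
0.15 24 [0.4955 0.2214 0.155 ]
0.16 22 [0.4933 0.2306 0.1653]
0.17 27 [0.492  0.2394 0.1748]
0.18 32 [0.4897 0.2491 0.1854]
0.19 29 [0.4881 0.2586 0.1954]
0.2 33 [0.4864 0.2671 0.2048]
0.21 42 [0.4843 0.2762 0.2149]
0.22 48 [0.4821 0.286  0.2252]
0.23 54 [0.4802 0.295  0.235 ]
0.24 62 [0.4786 0.3041 0.2451]
0.25 66 [0.4766 0.3132 0.2551]
0.26 77 [0.4749 0.3223 0.2649]
0.27 158 [0.4727 0.3338 0.2748]
(array([0.0027, 0.0014, 0.1363]), None)
```

```bash
python3 steer.py '0,0,0,-8,1.5,40,0.05;0,0,0,-8,1.5,80,0.05;0,0,0,-8,1.5,110,0.05;0,0,0,-8,1.5,129.5,0.05;0,0,0,-8,1.5,129.5,0.05;0,0,0,-8,1.5,129.5,0.05;0,0,0,-8,1.5,129.5,0;0,0,0,-8,1.5,129.5,0;0,0,0,-8,1.5,129.5,0;0,0,0,-8,1.5,129.5,0;0,0,0,-8,1.5,129.5,0;0,0,0,-8,1.5,129.5,0' 20
```

```text
time: 35.28
tool_pos: [0.4767, 0.312, 0.2287]
orientation: [-0.001, 0.629, 0.778, 0.001]
ft_force: [-3.4, 1.7, 5.6]
opening: 0.0114
gripper_force: 23.5
```

In the tool's units: -0.2767 m is -276.7, -0.2742 m is -274.2.

```bash
python3 steer.py '0,0,0,-22,0,-17.4,0;0,0,0,-43.8,-0.3,-29.3,0;0,0,0,-67,-0.5,-37.9,0;0,0,0,-91.2,-0.7,-42.9,0;0,0,0,-115.9,-0.9,-44.3,0;0,0,0,-140.5,-1,-41.9,0;0,0,0,-164.5,-1.2,-35.9,0;0,0,0,-187.3,-1.4,-26.3,0;0,0,0,-208.5,-1.6,-13.5,0;0,0,0,-227.5,-1.7,2.3,0;0,0,0,-243.9,-1.8,20.9,0;0,0,0,-257.3,-1.9,41.6,0;0,0,0,-267.5,-2,64.1,0;0,0,0,-274.2,-2,87.9,0;0,0,0,-276.7,-2,104.2,0;0,0,0,-276.7,-2,104.2,0'
```

```text
time: 36.62
tool_pos: [0.5328, 0.0333, 0.1218]
orientation: [0.002, 0.631, 0.776, -0.003]
ft_force: [-2.3, -6.2, 2.8]
opening: 0.0116
gripper_force: 28.2
```

In the tool's units: 0.0165 m is 16.5, 0.0175 m is 17.5.

```bash
python3 steer.py '0,0,0,-0.5,0,6,0;0,0,0,-0.5,0,12,0;0,0,0,-0.5,0,16.5,0;0,0,0,-0.5,0,17.5,0;0,0,0,-0.5,0,17.5,0'
python3 steer.py '0,0,0,0,0,0,0.03;0,0,0,0,0,0,0.035;0,0,0,0,0,0,0.035;0,0,0,0,0,-40,0.035;0,0,0,0,0,-80,0.04;0,0,0,0,0,-120,0.04;0,0,0,-20,0,-160,0.04;0,0,0,-20,0,-170,0.04;0,0,0,-20,0,-170,0.04'
cat > fin.py <<'E'
from chk import *
import sys
chk(sys.argv[1]); p,d,c=load(sys.argv[1]); P=cloud(d,c)
a=np.radians(11.45); M=np.array([[np.cos(a),-np.sin(a)],[np.sin(a),np.cos(a)]]); L=(P[...,:2]-[.5184,.1075])@M
m=(abs(L[...,0])<.004)&(L[...,1]>-.11)&(L[...,1]<.08)&(P[...,2]>.118)&(P[...,2]<.2)
y=L[m][:,1]; z=P[m][:,2]; k=np.polyfit(y,z,1); print('bar slope',-k[0],'z at -.1',np.polyval(k,-.1),m.sum())
E
python3 fin.py w21
```

```text
time: 37.03
tool_pos: [0.533, 0.0328, 0.1064]
orientation: [0.002, 0.631, 0.776, -0.002]
ft_force: [-1.4, -8.4, 1.5]
opening: 0.0115
gripper_force: 28.1
time: 37.78
tool_pos: [0.5403, 0.0183, 0.2806]
orientation: [0.003, 0.629, 0.777, 0.004]
ft_force: [0.0, -0.7, -0.2]
opening: 0.0401
gripper_force: 0.0
handle 280 ((518.314453125, 103.11274719238281), (39.16916275024414, 11.231487274169922), 12.087052345275879)
disc z 0.075 6991
mount (540.4, 136.2) r 14.9 top z 0.0971 in carrier [28.5 27.3] slope [-0.005  0.007] 612
mount (494.2, 68.1) r 14.7 top z 0.0969 in carrier [-30.7 -30. ] slope [0.005 0.008] 513
mount (554.9, 80.4) r 15.0 top z 0.0969 in carrier [ 31.3 -30.3] slope [0.    0.001] 516
bar slope 0.07780023079728654 z at -.1 0.14404235313118816 1608
```

The bar is still about 0.08 rad ajar. I'll press it down gently from above with shut fingers.

```bash
python3 steer.py '0,0,0,22,-3.6,40,0;0,0,0,22,-3.6,80,0;0,0,0,22,-3.6,110,0;0,0,0,22,-3.6,120,0;0,0,0,22,-3.6,125,0;0,0,0,22,-3.6,130,0;0,0,0,22,-3.6,135,0;0,0,0,22,-3.6,140,0;0,0,0,22,-3.6,145,0;0,0,0,22,-3.6,149,0;0,0,0,22,-3.6,149,0'
```

```text
time: 38.75
tool_pos: [0.5304, 0.0407, 0.1288]
orientation: [-0.0, 0.629, 0.778, 0.001]
ft_force: [-3.6, 1.1, 10.8]
opening: -0.0001
gripper_force: 5.0
```

In the tool's units: -0.16 m is -160, -0.14 m is -140.

```bash
python3 steer.py '0,0,0,0,0,1,0;0,0,0,0,0,1,0;0,0,0,0,0,-30,0;0,0,0,0,0,-70,0;0,0,0,0,0,-110,0;0,0,0,-20,0,-140,0.02;0,0,0,-25,0,-160,0.04;0,0,0,-25,0,-160,0.04;0,0,0,-25,0,-160,0.04'
python3 fin.py w22
```

```text
time: 39.5
tool_pos: [0.5354, 0.0159, 0.2883]
orientation: [0.001, 0.629, 0.777, 0.002]
ft_force: [0.5, -0.2, -0.3]
opening: 0.0401
gripper_force: 0.0
handle 269 ((517.7577514648438, 103.56216430664062), (38.87821960449219, 10.445538520812988), 12.047721862792969)
disc z 0.075 6754
mount (540.5, 135.9) r 14.9 top z 0.0971 in carrier [28.5 27. ] slope [-0.005  0.013] 585
mount (494.3, 68.1) r 14.8 top z 0.0969 in carrier [-30.5 -30. ] slope [ 0.009 -0.005] 494
mount (554.9, 80.3) r 14.9 top z 0.0969 in carrier [ 31.3 -30.4] slope [0.003 0.004] 492
bar slope 0.00044920378963560177 z at -.1 0.12904624138612728 1420
```

```bash
python3 -c "
from station import robot
print(robot.sign_off())"
```

```text
the job is handed in; nothing more can be done
None
```

I've handed the job in at about 39.5 s of the 210 s: the carrier is locked in the collar, the three mounts on the bench stand upright in nests 1, 3 and 4, and the hasp is shut in its catch. The last camera check put all of these within the limits, although the carrier sits about 3.5 mm off the collar axis after a mid-run knock (limit 8 mm) and the nest-1 mount is about 4 mm off its centre (limit 6 mm).

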